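# Post the guests' door tags at check-out

## Task

The guests have checked out of the holiday flat and left their blue door tags lying about on the lounge table. Slide the red shutter of the key return box fully open, push every blue tag through the slot so that it drops into the box, then slide the shutter fully shut again. Leave the caretaker's orange tag, the remote, the mug and the glasses case where they are on the table.

Things in the scene. Friction and masses are not known exactly. Their poses are not given: they have to be found in the camera images.
- slot (a point): letter slot of the grey steel key return box: 52 mm wide, 17 mm high, in an upright face 3 mm thick. This point is the middle of the slot's bottom edge on the outside of the face, level with the ledge, about 150 mm above the table. x points level into the box, y along the slot, z up. Behind the face a polished chute slopes down at 20 degrees: a tag pushed well past its middle tips onto it and slides in
- ledge (a point): centre of the flat ledge in front of the slot, on its pale top (60 mm out from the face, level with the slot's bottom edge); same axes as the slot. The ledge is 120 mm deep (60 mm to either side along x) and 220 mm wide; below it the box is closed down to the table
- keybox: the key return box, fixed to the table, a stepped housing: low part with the ledge on top, 150 mm high; behind the slot's face the high part, 160 mm deep, 220 mm wide, its flat top 180 mm above the table. Hollow inside, also under the ledge: posted tags drop some 140 mm and are then out of reach. Origin at the middle of its underside, 30 mm behind the slot's face; same axes as the slot
- shutter (a joint): the red shutter just behind the slot, m: 0 = slot fully covered (end stop), 0.066 = slot fully clear (other end stop). It slides towards the slot's +y with about 2 N of friction and stays where it is left. It starts shut or within 12 mm of it
- shutter_grip (a point): the red grip of the shutter on top of the box: a block 16 mm (along the slot's x) x 36 mm (along the slot's y) x 24 mm high, standing 3 mm clear of the top of the box. This point is its centre, 15 mm above that top and 8.5 mm behind the slot's face; same axes as the slot. It moves with the shutter
- tag1_c (a point): one of the guests' blue door tags (4 to 6 of them lie about): a flat blue plastic slab 80 x 46 x 12 mm, 60 g, with a silver plate and an eyelet on both faces, the same both ways round. This point is its centre (6 mm up when it lies flat); its x axis runs along the 80 mm, y along the 46 mm, z is the 12 mm thickness. None if absent.
- tag2_c (a point): one of the guests' blue door tags (4 to 6 of them lie about): a flat blue plastic slab 80 x 46 x 12 mm, 60 g, with a silver plate and an eyelet on both faces, the same both ways round. This point is its centre (6 mm up when it lies flat); its x axis runs along the 80 mm, y along the 46 mm, z is the 12 mm thickness. None if absent.
- tag3_c (a point): one of the guests' blue door tags (4 to 6 of them lie about): a flat blue plastic slab 80 x 46 x 12 mm, 60 g, with a silver plate and an eyelet on both faces, the same both ways round. This point is its centre (6 mm up when it lies flat); its x axis runs along the 80 mm, y along the 46 mm, z is the 12 mm thickness. None if absent.
- tag4_c (a point): one of the guests' blue door tags (4 to 6 of them lie about): a flat blue plastic slab 80 x 46 x 12 mm, 60 g, with a silver plate and an eyelet on both faces, the same both ways round. This point is its centre (6 mm up when it lies flat); its x axis runs along the 80 mm, y along the 46 mm, z is the 12 mm thickness. None if absent.
- tag5_c (a point): one of the guests' blue door tags (4 to 6 of them lie about): a flat blue plastic slab 80 x 46 x 12 mm, 60 g, with a silver plate and an eyelet on both faces, the same both ways round. This point is its centre (6 mm up when it lies flat); its x axis runs along the 80 mm, y along the 46 mm, z is the 12 mm thickness. None if absent.
- tag6_c (a point): one of the guests' blue door tags (4 to 6 of them lie about): a flat blue plastic slab 80 x 46 x 12 mm, 60 g, with a silver plate and an eyelet on both faces, the same both ways round. This point is its centre (6 mm up when it lies flat); its x axis runs along the 80 mm, y along the 46 mm, z is the 12 mm thickness. None if absent.
- staff_tag_c (a point): the caretaker's own tag: the same slab as the blue ones, but orange; it is not to be posted. This point is its centre, axes as for the blue ones
- remote: black television remote lying on the table, 150 x 45 x 18 mm (long along its y); origin under its centre
- mug: white coffee mug, 80 mm across, 95 mm high, handle towards its +y; origin under its centre
- glasses_case: dark blue glasses case, 155 x 60 x 34 mm (long along its x); origin under its centre
There are look-alikes about, which are no part of the job. Leave any brown or green look-alike of the part that bears tag2_c alone. What is shaped like the part that bears tag3_c but green or turquoise is not meant.

How it is judged:
By the outcome, as a careful person would: the job done as asked, in the order asked, and still so for the second after the job is handed in, with the robot touching nothing.
Of tag1, tag2, tag3, tag4, tag5, tag6 only 4 to 6 are there at a start; the rules pass over those that are not, and their reading is None.
At some moment in a run one of tag1, tag2, tag3, tag4, tag5, tag6 may be knocked a few centimetres aside while the robot is not near it.
Once in a run the grip may slacken for a moment while it holds something.
It also fails if it takes over 210 s, if anything falls off the work surface, if the arm or the gripper's body presses on something with over 40 N, if the wrist force passes 120 N, or if a joint passes its speed limit or range.

## Robot

A 6-joint arm with a two-finger parallel gripper is mounted at the origin on the work surface. World frame = base frame: x ahead of the robot, y to its left, z up, the work surface at z = 0. Lengths are in m, angles in rad, forces in N, time in s.
With the tool pointing down it reaches from about 0.225 to 0.875 m from the base axis. Payload 3.4 kg.
Tool frame: the origin (TCP) lies at the very end of the fingers, on their centre line; the grasp point (between the pads) lies 19 mm behind it (pinch_z is the distance from the TCP to the grasp point, in m); z points along the fingers, y is the line along which they close (so a half turn about z gives the same grasp; the last joint's range is limited). The gripper opens to 85 mm and grips with 20 to 120 N. Pads are 22 mm wide; open, the fingers measure 114 mm over their backs; the gripper's body (76 mm by 85 mm) begins 54 mm behind the grasp point. The pads swing forward as they close: fully open they stand 13 mm farther back than shut.
Start: joints at [1.096, 0.276, 1.505, -0, 1.361, -0.121], TCP at [0.199, 0.539, 0.231] pointing down, gripper open.
Joint ranges: [-2.89, 2.89], [-0.75, 2.08], [0.22, 2.7], [-1.18, 4.32], [0.11, 2.71], [-2.7, 2.7]. Speed limits (rad/s): [2.57, 2.57, 3.14, 3.14, 3.14, 3.14].

## Interface

Orientations are given as a rotation vector (axis times angle).
In Python, from plant import get_state, snapshot, close_job, pinch_z gives the robot as it stands.
- The arm moves only by the tool carry_out, never from a script. Its argument "steps" is a list of rows, each an object of numbers: "fingers": the gripper command: -1 is shut, 1 is fully open, values between are in proportion; "dx", "dy", "dz": the shift along the tool's x, y, z in cm; "yaw": the turn about the tool's z in rad. In form: [{"fingers": .., "dx": .., "dy": .., "dz": .., "yaw": ..}, ...]. A call has 1 to 12 rows; each row is the pose to reach, as a shift and turn from the pose commanded when the call began, along the tool's axes at that moment; what a row does not reach only later rows make up. A row lasts 1/10 s, in which the tool goes at most 50 mm and 8.59 degrees, less where a joint would pass 70% of its speed; a pose out of reach is approached as far as the arm can. A call with a gripper value outside its range is refused whole. The fingers move at their own pace and stop on an object; the grip force is fixed at half the most. Time passes only in rows, so rows that repeat a pose let the fingers close. It gives the time, the measured TCP pose, the force, the opening and the grip force at its end, in the units of the state.
- get_state(): the state, without advancing time (a new reading comes with each control period).
- snapshot(name): name is "scene" or "top"; returns a dict with "pixels" (480x640x3 uint8, blue, green, red), "z_map" (480x640 float32, m along the optical axis (not along the pixel's ray), 0 where there is no reading), "fx", "fy", "cx", "cy" (pixels), "rvec" (rotation vector, rad) and "tvec" (3), from world to camera coordinates, as OpenCV has them. Camera axes: x right, y down, z forward; pixel columns grow to the right and rows downward; lengths in m; the calibration is good to about 2 mm. A picture is of the moment at which its call begins.
- close_job(): hands the job in; it is judged then, once.
The state is a dict: "clock": time; "joints": joint angles; "joint_vel": joint speeds; "tau": joint torques, N m; "position": TCP position; "eef_rot": TCP orientation; "force": force on the tool from outside, world axes, zero at the start; "ft_torque": the same for the moment, N m; "grip_width": opening from 0.0 (shut) to 1.0 (fully open); "grip_force": force on a finger pad.
Only numpy, scipy, OpenCV 4.12 (cv2) and the standard library are available. Lean on these libraries where they do the work, as an engineer would, in place of code of your own. Each camera call takes 0.05 s, during which the arm holds its last target. There are 200 camera calls.

## Working session

There is one attempt and no reset: what is moved stays moved. The work goes in short steps, Python scripts to look and compute and a tool call to move; the robot and the scene stay as the last step left them, time stands still between calls to the robot, and variables do not carry over. Pictures are saved under pics/ and viewed, at most 14 in all, crops included, and the job is handed in when it is done.

Besides the shell and the picture viewer there is one more tool, called as name(argument=value, ...) on one line, values as JSON. carry_out: Moves the arm, as the interface text tells. Its arguments: {"type":"object","properties":{"steps":{"type":"array"}},"required":["steps"]}

```bash
mkdir -p pics; cat > h.py <<'E'
import numpy as np,cv2
from plant import *
def cam(n):
    s=snapshot(n);R=cv2.Rodrigues(np.array(s["rvec"],float))[0];t=np.array(s["tvec"],float).ravel()
    z=s["z_map"].astype(float);v,u=np.mgrid[:480,:640]
    P=np.stack([(u-s["cx"])/s["fx"]*z,(v-s["cy"])/s["fy"]*z,z],-1)
    W=(P-t)@R
    W[z==0]=np.nan
    return s["pixels"],W,(s,R,t)
def proj(c,p):
    s,R,t=c;q=R@np.array(p)+t;return s["fx"]*q[0]/q[2]+s["cx"],s["fy"]*q[1]/q[2]+s["cy"]
E
ls; python3 - <<'E'
from h import *
for n in("scene","top"):
    I,W,c=cam(n);cv2.imwrite(f"pics/{n}0.png",I);print(n,-c[1].T@c[2])
print(get_state(),pinch_z)
E
```

```text
h.py
pics
scene [ 1.5067171  -0.57994527  1.16605081]
top [0.40276928 0.13035331 1.34677529]
{'clock': 0.1, 'joints': array([ 1.09601127e+00,  2.76526912e-01,  1.50599373e+00, -2.74449391e-05,
        1.36073279e+00, -1.20987150e-01]), 'joint_vel': array([-1.70419973e-03, -8.30865581e-04, -2.61477849e-03, -1.30584571e-03,
       -8.87077207e-04,  1.58182903e-05]), 'tau': array([-1.89738143e-04, -4.17702091e+01, -2.46402580e+01, -2.96517355e-04,
        5.85148169e-03,  7.92696937e-06]), 'position': array([0.19900381, 0.53895631, 0.23053409]), 'eef_rot': array([-5.52760151e-01, -3.09211143e+00,  2.50586140e-03]), 'force': array([-0.444098  ,  0.57882818, -0.69085134]), 'ft_torque': array([ 0.00770336, -0.03015145,  0.03687068]), 'grip_force': 0.0, 'grip_width': 1.0002149084042242} 0.0187
```

View pics/top0.png

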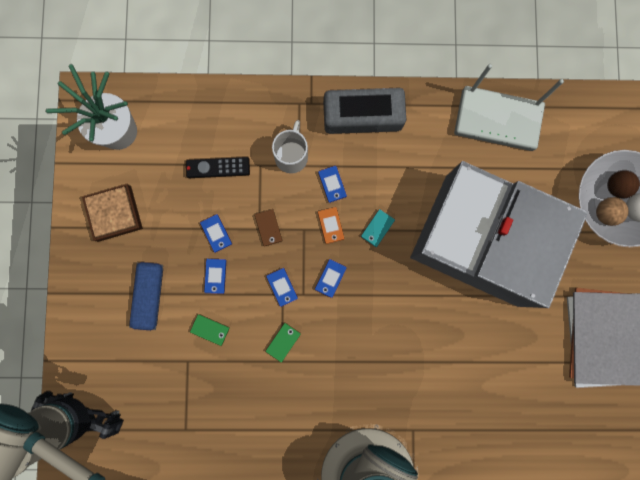

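View pics/scene0.png

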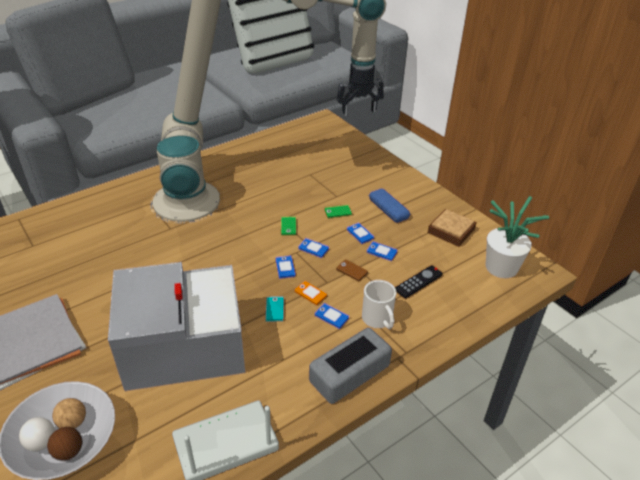

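The top view (image up = +x, left = +y) shows five blue tags at about (332,184), (216,233), (215,276), (282,287) and (331,278). The orange tag is at (331,225). The box is at (505,235), with its ledge to the left, the slot face running from (516,185) to (477,265), and the red grip at (506,226). I'll measure these now.

```bash
cat >> h.py <<'E'
def tags(I,W,lo=(108,140,90),hi=(122,255,255),zmax=.03):
    h=cv2.cvtColor(I,cv2.COLOR_BGR2HSV);m=cv2.inRange(h,lo,hi)
    m=cv2.morphologyEx(m,cv2.MORPH_CLOSE,np.ones((9,9),np.uint8))
    n,l,st,_=cv2.connectedComponentsWithStats(m);out=[]
    for i in range(1,n):
        if st[i,4]<150:continue
        p=W[l==i];p=p[~np.isnan(p[:,0])];z=np.median(p[:,2]);q=p[abs(p[:,2]-z)<.004]
        (c,s,a)=cv2.minAreaRect((q[:,:2]*1000).astype(np.float32))
        if s[0]<s[1]:s=s[::-1];a+=90
        out.append((np.round(c,1),np.round(s,1),round((a+90)%180-90,1),round(z*1000,1)))
    return out
E
python3 - <<'E'
from h import *
I,W,c=cam("top")
for t in tags(I,W):print("blue",t)
for t in tags(I,W,(5,150,120),(14,255,255)):print("orange",t)
print("red",tags(I,W,(0,170,90),(4,255,255)), tags(I,W,(174,150,90),(180,255,255)))
x,y,z=[W[...,k] for k in range(3)]
reg=(x>.2)&(x<.8)&(y<.02)&(y>-.5)
for nm,a,b in(("ledge",.143,.157),("high",.173,.187)):
    m=(reg&(z>a)&(z<b)).astype(np.uint8);n,l,st,_=cv2.connectedComponentsWithStats(m);i=1+st[1:,4].argmax()
    q=W[l==i];r=cv2.minAreaRect((q[:,:2]*1000).astype(np.float32));print(nm,r,np.median(q[:,2]),cv2.boxPoints(r).round(1).tolist())
J=cv2.resize(I[150:310,400:600],(800,640),interpolation=2)[:600];cv2.imwrite("pics/box.png",J)
E
```

```text
blue (array([675.1,  83.2]), array([79. , 44.5]), 18.8, np.float64(11.3))
blue (array([505.6, 352.2]), array([181.9,  65.4]), 5.0, np.float64(11.2))
blue (array([450.1,  86.2]), array([77.8, 44.3]), -25.4, np.float64(11.4))
blue (array([428.7, 200. ]), array([77.8, 43.9]), 25.2, np.float64(11.4))
orange (array([576.8,  86.2]), array([79.5, 45.6]), 14.1, np.float64(11.1))
red [] []
ledge ((565.50439453125, -227.70809936523438), (177.78297424316406, 221.15899658203125), 66.02300262451172) 0.1501210296266634 [[428.29998779296875, -264.0], [630.4000244140625, -353.8999938964844], [702.7000122070312, -191.39999389648438], [500.6000061035156, -101.5999984741211]]
high ((520.0672607421875, -329.6241455078125), (163.70785522460938, 221.8035430908203), 65.8032455444336) 0.1796024103856997 [[385.3999938964844, -358.79998779296875], [587.7000122070312, -449.70001220703125], [654.7999877929688, -300.3999938964844], [452.5, -209.5]]
```

View pics/box.png

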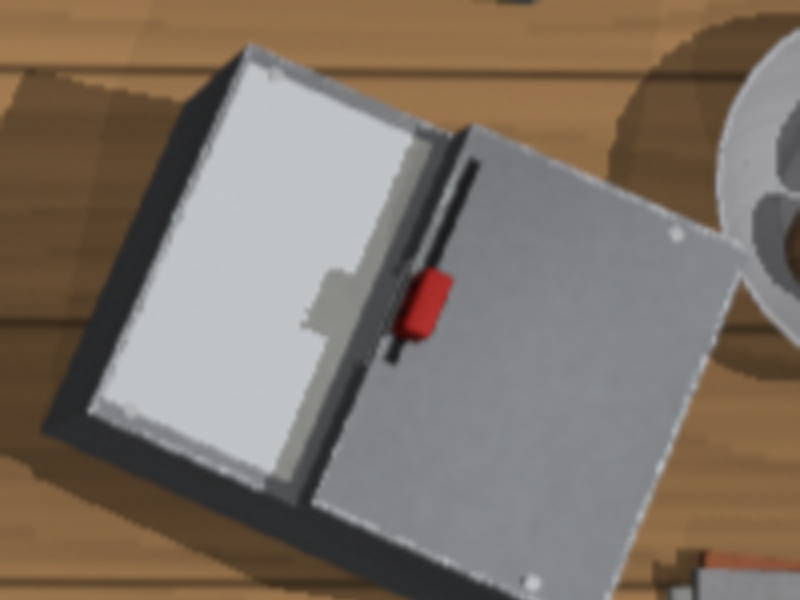

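```bash
sed -i 's/np.ones((9,9)/np.ones((k,k)/; s/zmax=.03/k=9/' h.py
cat >> h.py <<'E'
F=np.array([.5525,-.2568]);A=np.radians(-114.);XS=np.array([np.cos(A),np.sin(A)]);YS=np.array([-XS[1],XS[0]])
def slotxy(p):d=np.asarray(p)[...,:2]-F;return np.stack([d@XS,d@YS],-1)
def red(I,W):
    h=cv2.cvtColor(I,cv2.COLOR_BGR2HSV);m=((h[...,0]<6)|(h[...,0]>174))&(h[...,1]>150)&(h[...,2]>70)&(W[...,2]>.19)&(W[...,2]<.22)
    q=W[m];q=q[q[:,2]>.2];s=slotxy(q)*1000;return len(q),np.median(q[:,2]),s.min(0).round(1),s.max(0).round(1)
E
python3 - <<'E'
from h import *
I,W,c=cam("top")
for k in(3,5,7):
  for t in tags(I,W,k=k):print(k,"blue",t)
print("red",red(I,W))
x,y,z=[W[...,k] for k in range(3)]
# slit: dark pixels within high top
g=I.max(-1);S=slotxy(W)*1000
m=(S[...,0]>3)&(S[...,0]<20)&(abs(S[...,1])<105)&(g<60)
print("slit",np.percentile(S[m],[2,98],axis=0),m.sum())
m=(abs(S[...,0]+4)<3)&(abs(S[...,1])<100);print(np.nanmedian(z[m]))
E
```

```text
3 blue (array([674.7,  83.4]), array([78.3, 44.2]), 18.8, np.float64(11.2))
3 blue (array([554.2, 356.4]), array([78.3, 45.2]), 27.7, np.float64(11.2))
3 blue (array([454. , 355.8]), array([77.6, 45.3]), -1.2, np.float64(11.4))
3 blue (array([450.1,  86.2]), array([77.8, 44.3]), -25.6, np.float64(11.7))
3 blue (array([429., 200.]), array([77.8, 44.5]), 26.0, np.float64(11.3))
5 blue (array([674.7,  83.4]), array([78.3, 44.2]), 18.8, np.float64(11.2))
5 blue (array([554.2, 356.4]), array([78.3, 45.2]), 27.7, np.float64(11.2))
5 blue (array([454. , 355.8]), array([77.6, 45.3]), -1.2, np.float64(11.4))
5 blue (array([450.1,  86.2]), array([77.8, 44.3]), -25.6, np.float64(11.7))
5 blue (array([429., 200.]), array([77.8, 44.5]), 26.0, np.float64(11.3))
7 blue (array([674.7,  83.4]), array([78.3, 44.2]), 18.8, np.float64(11.2))
7 blue (array([554.2, 356.4]), array([78.3, 45.2]), 27.7, np.float64(11.3))
7 blue (array([454. , 355.8]), array([77.6, 45.3]), -1.2, np.float64(11.4))
7 blue (array([450.1,  86.2]), array([77.8, 44.3]), -25.6, np.float64(11.7))
7 blue (array([429., 200.]), array([77.8, 44.5]), 26.0, np.float64(11.2))
red (112, np.float64(0.20673143442641312), array([  0.3, -13. ]), array([16. , 20.2]))
slit [[  4.08444819 -24.00657169]
 [ 11.94025074  87.75816845]] 91
0.1499198248628135
```

```bash
cat >> h.py <<'E'
def cur():
    s=get_state();R=cv2.Rodrigues(s["eef_rot"])[0];return [*s["position"],np.arctan2(R[1,0],R[0,0])]
def rel(T,st=None):
    st=st or cur()
    for t in T:
        p=st[3];d=np.array(t[:3])-st[:3];X=np.array([np.cos(p),np.sin(p)]);Y=np.array([X[1],-X[0]])
        print(dict(dx=round(d[:2]@X*100,2),dy=round(d[:2]@Y*100,2),dz=round(-d[2]*100,2),yaw=round(-((t[3]-p+np.pi)%(2*np.pi)-np.pi),3)),np.round(t,3))
def S(x,y,z,psi=66.):return [*(F+XS*x+YS*y),z,np.radians(psi)]
def T(cx,cy,ang,z,off=.029):
    a=np.radians(ang);return [cx/1000+off*np.cos(a),cy/1000+off*np.sin(a),z,a]
E
python3 - <<'E'
from h import *
st=cur();print(st)
a=S(.0085,-.048,.24);rel([a]);
rel([S(.0085,-.048,.188),S(.0085,.033,.188)],a)
E
```

```text
[np.float64(0.1990889388735411), np.float64(0.5391132384853646), np.float64(0.23077728101517272), np.float64(2.7877974522726627)]
{'dx': np.float64(-55.88), 'dy': np.float64(-62.95), 'dz': np.float64(-0.92), 'yaw': np.float64(1.636)} [ 0.505 -0.245  0.24   1.152]
{'dx': np.float64(0.0), 'dy': np.float64(0.0), 'dz': np.float64(5.2), 'yaw': np.float64(-0.0)} [ 0.505 -0.245  0.188  1.152]
{'dx': np.float64(0.0), 'dy': np.float64(8.1), 'dz': np.float64(5.2), 'yaw': np.float64(-0.0)} [ 0.579 -0.278  0.188  1.152]
```

carry_out(steps=[{"fingers": -1, "dx": -55.9, "dy": -62.95, "dz": -0.9, "yaw": 1.636}, {"fingers": -1, "dx": -55.9, "dy": -62.95, "dz": -0.9, "yaw": 1.636}, {"fingers": -1, "dx": -55.9, "dy": -62.95, "dz": -0.9, "yaw": 1.636}, {"fingers": -1, "dx": -55.9, "dy": -62.95, "dz": -0.9, "yaw": 1.636}, {"fingers": -1, "dx": -55.9, "dy": -62.95, "dz": -0.9, "yaw": 1.636}, {"fingers": -1, "dx": -55.9, "dy": -62.95, "dz": -0.9, "yaw": 1.636}, {"fingers": -1, "dx": -55.9, "dy": -62.95, "dz": -0.9, "yaw": 1.636}, {"fingers": -1, "dx": -55.9, "dy": -62.95, "dz": -0.9, "yaw": 1.636}, {"fingers": -1, "dx": -55.9, "dy": -62.95, "dz": -0.9, "yaw": 1.636}, {"fingers": -1, "dx": -55.9, "dy": -62.95, "dz": -0.9, "yaw": 1.636}, {"fingers": -1, "dx": -55.9, "dy": -62.95, "dz": -0.9, "yaw": 1.636}, {"fingers": -1, "dx": -55.9, "dy": -62.95, "dz": -0.9, "yaw": 1.636}])

```text
clock: 1.4
position: [0.4177, -0.0215, 0.2379]
eef_rot: [2.637, 1.707, 0.001]
force: [1.7, 0.5, 0.6]
grip_width: 0.001
grip_force: 0.0
```

```bash
python3 - <<'E'
from h import *
rel([S(.0085,-.048,.24),S(.0085,-.048,.188)])
E
```

```text
{'dx': np.float64(-16.82), 'dy': np.float64(17.13), 'dz': np.float64(-0.21), 'yaw': np.float64(-0.003)} [ 0.505 -0.245  0.24   1.152]
{'dx': np.float64(-16.82), 'dy': np.float64(17.13), 'dz': np.float64(4.99), 'yaw': np.float64(-0.003)} [ 0.505 -0.245  0.188  1.152]
```

carry_out(steps=[{"fingers": -1, "dx": -16.8, "dy": 17.1, "dz": -0.2, "yaw": 0}, {"fingers": -1, "dx": -16.8, "dy": 17.1, "dz": -0.2, "yaw": 0}, {"fingers": -1, "dx": -16.8, "dy": 17.1, "dz": -0.2, "yaw": 0}, {"fingers": -1, "dx": -16.8, "dy": 17.1, "dz": -0.2, "yaw": 0}, {"fingers": -1, "dx": -16.8, "dy": 17.1, "dz": -0.2, "yaw": 0}, {"fingers": -1, "dx": -16.8, "dy": 17.1, "dz": -0.2, "yaw": 0}, {"fingers": -1, "dx": -16.8, "dy": 17.1, "dz": -0.2, "yaw": 0}, {"fingers": -1, "dx": -16.8, "dy": 17.1, "dz": -0.2, "yaw": 0}])

```text
clock: 2.2
position: [0.5047, -0.2413, 0.2394]
eef_rot: [-2.633, -1.711, 0.0]
force: [0.2, 1.0, -0.8]
grip_width: 0.0
grip_force: 0.0
```

```bash
python3 - <<'E'
from h import *
rel([S(.0085,-.048,.24),S(.0085,-.048,.188),S(.0085,.025,.188)])
E
```

```text
{'dx': np.float64(-0.32), 'dy': np.float64(0.19), 'dz': np.float64(-0.06), 'yaw': np.float64(0.0)} [ 0.505 -0.245  0.24   1.152]
{'dx': np.float64(-0.32), 'dy': np.float64(0.19), 'dz': np.float64(5.14), 'yaw': np.float64(0.0)} [ 0.505 -0.245  0.188  1.152]
{'dx': np.float64(-0.32), 'dy': np.float64(7.49), 'dz': np.float64(5.14), 'yaw': np.float64(0.0)} [ 0.572 -0.275  0.188  1.152]
```

carry_out(steps=[{"fingers": -1, "dx": -0.3, "dy": 0.2, "dz": 2.5, "yaw": 0}, {"fingers": -1, "dx": -0.3, "dy": 0.2, "dz": 5.1, "yaw": 0}, {"fingers": -1, "dx": -0.3, "dy": 0.2, "dz": 5.1, "yaw": 0}, {"fingers": -1, "dx": -0.3, "dy": 1.2, "dz": 5.1, "yaw": 0}, {"fingers": -1, "dx": -0.3, "dy": 2.2, "dz": 5.1, "yaw": 0}, {"fingers": -1, "dx": -0.3, "dy": 3.2, "dz": 5.1, "yaw": 0}, {"fingers": -1, "dx": -0.3, "dy": 4.2, "dz": 5.1, "yaw": 0}, {"fingers": -1, "dx": -0.3, "dy": 5.2, "dz": 5.1, "yaw": 0}, {"fingers": -1, "dx": -0.3, "dy": 6.2, "dz": 5.1, "yaw": 0}, {"fingers": -1, "dx": -0.3, "dy": 6.9, "dz": 5.1, "yaw": 0}, {"fingers": -1, "dx": -0.3, "dy": 7.4, "dz": 5.1, "yaw": 0}, {"fingers": -1, "dx": -0.3, "dy": 7.4, "dz": 5.1, "yaw": 0}])

```text
clock: 3.4
position: [0.5728, -0.276, 0.1884]
eef_rot: [2.634, 1.71, 0.001]
force: [0.6, -0.1, 1.0]
grip_width: -0.0
grip_force: 0.0
```

```bash
python3 - <<'E'
from h import *
I,W,c=cam("top");print(red(I,W),slotxy(get_state()["position"])*1000,get_state()["force"])
cv2.imwrite("pics/push.png",cv2.resize(I[150:310,400:600],(600,480)))
E
```

```text
(15, np.float64(0.2065857618111979), array([ 0.5, 42.8]), array([ 3.6, 74.7])) [ 9.22898843 25.94371919] [ 0.46578854  0.31244289 -0.95805657]
```

View pics/push.png

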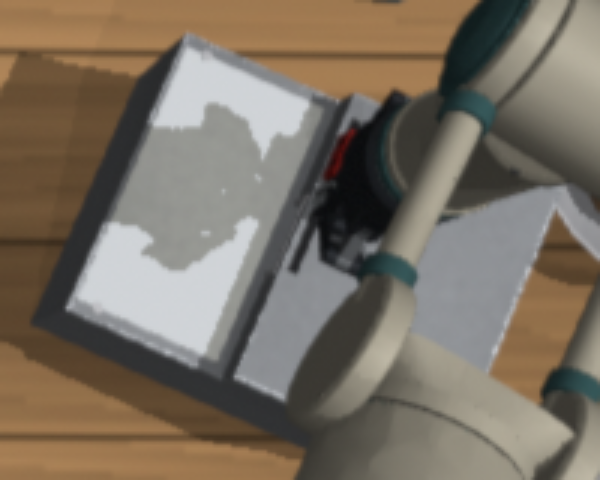

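The push has moved the grip to roughly y = 42 to 76 mm. I'll push the last few millimetres gently to the end stop.

carry_out(steps=[{"fingers": -1, "dx": 0, "dy": 0.3, "dz": 0, "yaw": 0}, {"fingers": -1, "dx": 0, "dy": 0.5, "dz": 0, "yaw": 0}, {"fingers": -1, "dx": 0, "dy": 0.7, "dz": 0, "yaw": 0}, {"fingers": -1, "dx": 0, "dy": 0.8, "dz": 0, "yaw": 0}, {"fingers": -1, "dx": 0, "dy": 0.8, "dz": 0, "yaw": 0}])

```text
clock: 3.95
position: [0.579, -0.2786, 0.1885]
eef_rot: [-2.635, -1.711, 0.0]
force: [-1.3, 0.2, -0.6]
grip_width: -0.003
grip_force: 0.8
```

```bash
python3 - <<'E'
from h import *
s=get_state();print(slotxy(s["position"])*1000,s["force"],s["force"][:2]@YS)
E
```

```text
[ 9.15023272 33.08746684] [-1.27425058  0.20248984 -0.63711717] -1.2464458662413418
```

carry_out(steps=[{"fingers": -1, "dx": 0, "dy": 0.1, "dz": 0, "yaw": 0}, {"fingers": -1, "dx": 0, "dy": 0.2, "dz": 0, "yaw": 0}, {"fingers": -1, "dx": 0, "dy": 0.2, "dz": 0, "yaw": 0}])

```text
clock: 4.25
position: [0.5792, -0.2787, 0.1885]
eef_rot: [-2.632, -1.709, 0.003]
force: [-6.7, 0.7, 1.8]
grip_width: 0.002
grip_force: 3.0
```

```bash
python3 - <<'E'
from h import *
s=get_state();print(slotxy(s["position"])*1000,s["force"],s["force"][:2]@YS)
E
```

```text
[ 9.10437973 33.29117835] [-6.71661281  0.70933992  1.84994662] -6.424445658811903
```

The shutter stopped at 33.3 mm and the force rose to 6 N, so it's at the open end stop. Next is the tag at (450,86).

```bash
python3 - <<'E'
from h import *
st=cur();a=T(450.1,86.2,154.4,.12);
rel([[*st[:2],.245,st[3]],[*a[:2],.2,a[3]],a])
print(tags(*cam("top")[:2],k=3))
E
```

```text
{'dx': np.float64(0.0), 'dy': np.float64(0.0), 'dz': np.float64(-5.65), 'yaw': np.float64(-0.0)} [ 0.579 -0.279  0.245  1.152]
{'dx': np.float64(28.16), 'dy': np.float64(-29.54), 'dz': np.float64(-1.15), 'yaw': np.float64(-1.543)} [0.424 0.099 0.2   2.695]
{'dx': np.float64(28.16), 'dy': np.float64(-29.54), 'dz': np.float64(6.85), 'yaw': np.float64(-1.543)} [0.424 0.099 0.12  2.695]
[(array([675.3,  83.1]), array([78.2, 43.8]), 19.2, np.float64(11.1)), (array([554.2, 356.8]), array([78.4, 44.1]), 27.7, np.float64(11.1)), (array([454. , 355.6]), array([77.9, 44.9]), -1.5, np.float64(11.2)), (array([450.1,  86.2]), array([77.9, 44.2]), -25.4, np.float64(11.7)), (array([428.6, 199.8]), array([77. , 44.5]), 26.2, np.float64(11.2))]
```

carry_out(steps=[{"fingers": -1, "dx": 0, "dy": -0.8, "dz": 0, "yaw": 0}, {"fingers": -1, "dx": 0, "dy": -0.8, "dz": -5, "yaw": 0}, {"fingers": 0.5, "dx": 28.2, "dy": -29.5, "dz": -5, "yaw": -1.543}, {"fingers": 0.5, "dx": 28.2, "dy": -29.5, "dz": -5, "yaw": -1.543}, {"fingers": 0.5, "dx": 28.2, "dy": -29.5, "dz": -5, "yaw": -1.543}, {"fingers": 0.5, "dx": 28.2, "dy": -29.5, "dz": -5, "yaw": -1.543}, {"fingers": 0.5, "dx": 28.2, "dy": -29.5, "dz": -5, "yaw": -1.543}, {"fingers": 0.5, "dx": 28.2, "dy": -29.5, "dz": -1, "yaw": -1.543}, {"fingers": 0.5, "dx": 28.2, "dy": -29.5, "dz": 3, "yaw": -1.543}, {"fingers": 0.5, "dx": 28.2, "dy": -29.5, "dz": 7, "yaw": -1.543}, {"fingers": 0.5, "dx": 28.2, "dy": -29.5, "dz": 9, "yaw": -1.543}, {"fingers": 0.5, "dx": 28.2, "dy": -29.5, "dz": 11, "yaw": -1.543}])

```text
clock: 5.5
position: [0.4253, 0.1004, 0.0777]
eef_rot: [0.749, 3.049, 0.003]
force: [0.7, -0.1, -1.3]
grip_width: 0.749
grip_force: 0.0
```

carry_out(steps=[{"fingers": 0.5, "dx": 0, "dy": 0, "dz": 0, "yaw": 0}, {"fingers": 0.5, "dx": 0, "dy": 0, "dz": 0, "yaw": 0}])

```text
clock: 5.7
position: [0.4272, 0.0983, 0.0794]
eef_rot: [0.765, 3.045, 0.001]
force: [-0.0, 0.2, -0.6]
grip_width: 0.749
grip_force: 0.0
```

```bash
python3 - <<'E'
from h import *
print(cur());a=T(450.1,86.2,154.4,.0)
rel([a,[*a[:2],.2,a[3]]])
E
```

```text
[np.float64(0.42723476461837534), np.float64(0.09830208935358525), np.float64(0.07937859171643999), np.float64(2.6492542355436584)]
{'dx': np.float64(0.31), 'dy': np.float64(-0.12), 'dz': np.float64(7.94), 'yaw': np.float64(-0.046)} [0.424 0.099 0.    2.695]
{'dx': np.float64(0.31), 'dy': np.float64(-0.12), 'dz': np.float64(-12.06), 'yaw': np.float64(-0.046)} [0.424 0.099 0.2   2.695]
```

carry_out(steps=[{"fingers": 0.5, "dx": 0.3, "dy": -0.1, "dz": 4, "yaw": -0.046}, {"fingers": 0.5, "dx": 0.3, "dy": -0.1, "dz": 7, "yaw": -0.046}, {"fingers": 0.5, "dx": 0.3, "dy": -0.1, "dz": 7.9, "yaw": -0.046}, {"fingers": 0.5, "dx": 0.3, "dy": -0.1, "dz": 7.9, "yaw": -0.046}, {"fingers": -1, "dx": 0.3, "dy": -0.1, "dz": 7.9, "yaw": -0.046}, {"fingers": -1, "dx": 0.3, "dy": -0.1, "dz": 7.9, "yaw": -0.046}, {"fingers": -1, "dx": 0.3, "dy": -0.1, "dz": 7.9, "yaw": -0.046}, {"fingers": -1, "dx": 0.3, "dy": -0.1, "dz": 7.9, "yaw": -0.046}, {"fingers": -1, "dx": 0.3, "dy": -0.1, "dz": 7.9, "yaw": -0.046}])

```text
clock: 6.6
position: [0.4254, 0.0987, 0.0018]
eef_rot: [0.691, 3.059, 0.002]
force: [0.2, -0.8, 6.3]
grip_width: 0.517
grip_force: 61.5
```

```bash
python3 - <<'E'
from h import *
print(cur())
rel([S(-.15,0,.22),S(-.09,0,.156)])
E
```

```text
[np.float64(0.4254100130033266), np.float64(0.09870085357059565), np.float64(0.0018279683748843902), np.float64(2.697374849443256)]
{'dx': np.float64(-26.37), 'dy': np.float64(-11.64), 'dz': np.float64(-21.82), 'yaw': np.float64(1.545)} [ 0.614 -0.12   0.22   1.152]
{'dx': np.float64(-26.53), 'dy': np.float64(-17.64), 'dz': np.float64(-15.42), 'yaw': np.float64(1.545)} [ 0.589 -0.175  0.156  1.152]
```

carry_out(steps=[{"fingers": -1, "dx": 0, "dy": 0, "dz": -4, "yaw": 0}, {"fingers": -1, "dx": 0, "dy": 0, "dz": -8, "yaw": 0}, {"fingers": -1, "dx": 0, "dy": 0, "dz": -12, "yaw": 0.1}, {"fingers": -1, "dx": -2, "dy": -1, "dz": -16, "yaw": 0.25}, {"fingers": -1, "dx": -5, "dy": -2, "dz": -20, "yaw": 0.4}, {"fingers": -1, "dx": -9, "dy": -4, "dz": -21.8, "yaw": 0.55}, {"fingers": -1, "dx": -13, "dy": -6, "dz": -21.8, "yaw": 0.7}, {"fingers": -1, "dx": -17, "dy": -8, "dz": -21.8, "yaw": 0.85}, {"fingers": -1, "dx": -21, "dy": -10, "dz": -21.8, "yaw": 1.0}, {"fingers": -1, "dx": -24, "dy": -11.6, "dz": -21.8, "yaw": 1.15}, {"fingers": -1, "dx": -26.4, "dy": -11.6, "dz": -21.8, "yaw": 1.3}, {"fingers": -1, "dx": -26.4, "dy": -11.6, "dz": -21.8, "yaw": 1.45}])

```text
clock: 7.8
position: [0.6145, -0.1219, 0.2185]
eef_rot: [2.555, 1.822, 0.004]
force: [-0.1, 0.9, -1.1]
grip_width: 0.516
grip_force: 61.9
```

carry_out(steps=[{"fingers": -1, "dx": 0, "dy": 0, "dz": 0, "yaw": 0.095}, {"fingers": -1, "dx": 0, "dy": 0, "dz": 0, "yaw": 0.095}, {"fingers": -1, "dx": 0, "dy": 0, "dz": 0, "yaw": 0.095}])

```text
clock: 8.1
position: [0.6116, -0.1193, 0.2187]
eef_rot: [2.632, 1.714, 0.001]
force: [-0.8, -0.1, -0.8]
grip_width: 0.516
grip_force: 61.9
```

```bash
cat >> h.py <<'E'
def held(I,W):
    h=cv2.cvtColor(I,cv2.COLOR_BGR2HSV);m=cv2.inRange(h,(108,140,60),(122,255,255))>0
    s=slotxy(W)*1000;m&=(W[...,2]>.1)&(W[...,2]<.3)&(s[...,0]<30)&(s[...,0]>-300)&(abs(s[...,1])<150)
    if m.sum()<20:print("held none",m.sum());return
    q=s[m];print("held",m.sum(),q.min(0).round(1),q.max(0).round(1),np.median(W[m][:,2]),cv2.minAreaRect(q.astype(np.float32)))
E
python3 - <<'E'
from h import *
I,W,c=cam("top");held(I,W);s=get_state();print(slotxy(s["position"])*1000,s["grip_width"],s["grip_force"],np.degrees(cur()[3]))
rel([S(-.098,0,.1545),S(-.014,0,.1545)])
cv2.imwrite("pics/h1.png",cv2.resize(I[130:310,360:600],(720,540)))
E
```

```text
held 223 [-165.9  -32.1] [-81.7  20.6] 0.22834431890768192 ((-124.1884994506836, -5.785652160644531), (87.5063705444336, 43.763919830322266), 6.441704273223877)
[-149.6935668    -1.99916579] 0.5127253457680797 61.88399791717529 66.14745453561511
{'dx': np.float64(-5.17), 'dy': np.float64(0.19), 'dz': np.float64(6.4), 'yaw': np.float64(0.003)} [ 0.592 -0.167  0.154  1.152]
{'dx': np.float64(-13.57), 'dy': np.float64(0.16), 'dz': np.float64(6.4), 'yaw': np.float64(0.003)} [ 0.558 -0.244  0.154  1.152]
```

View pics/h1.png

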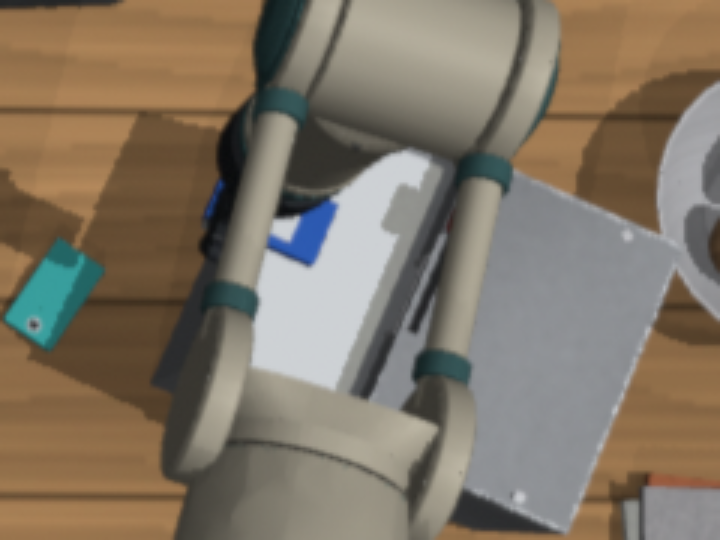

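The tag is held in the gripper over the ledge, with its front corners at about (310,265) and (335,205) in the crop. I'll check its alignment from the visible front edge.

```bash
cat >> h.py <<'E'
def edge(n="top"):
    I,W,c=cam(n);h=cv2.cvtColor(I,cv2.COLOR_BGR2HSV);m=cv2.inRange(h,(106,110,50),(124,255,255))>0
    # intersect rays with tag-top plane
    s,R,t=c;zt=get_state()["position"][2]+.010;v,u=np.nonzero(m)
    d=np.stack([(u-s["cx"])/s["fx"],(v-s["cy"])/s["fy"],np.ones(len(u))],-1)@R;o=-R.T@t
    P=o+d*((zt-o[2])/d[:,2])[:,None];q=slotxy(P)*1000
    tc=slotxy(get_state()["position"])*1000
    q=q[(abs(W[v,u,2]-zt)<.008)];q=q-tc;q=q[(q[:,0]>-25)&(q[:,0]<85)&(abs(q[:,1])<45)]
    F=[];G=[];H=[]
    for y in range(-30,31,2):
        k=q[abs(q[:,1]-y)<1.5]
        if len(k)>1 and k[:,0].max()>40:F.append((y,k[:,0].max()))
    for x in range(20,70,2):
        k=q[abs(q[:,0]-x)<1.5]
        if len(k)>1:G.append((x,k[:,1].min()));H.append((x,k[:,1].max()))
    print(n,"rel to tcp; front x(y):",np.round(F,1).tolist());print(" ymin(x):",np.round(G,1).tolist());print(" ymax(x):",np.round(H,1).tolist())
E
python3 - <<'E'
from h import *
edge();edge("scene")
E
```

```text
top rel to tcp; front x(y): [[-22.0, 66.1], [-20.0, 68.0], [-18.0, 67.2], [-16.0, 68.2], [-14.0, 68.2], [-12.0, 67.4], [-10.0, 67.7], [-8.0, 67.7], [-6.0, 66.9], [-4.0, 68.0], [-2.0, 67.2], [0.0, 68.2], [2.0, 67.4], [4.0, 66.7], [6.0, 67.7], [8.0, 67.7], [10.0, 68.0], [12.0, 68.0], [14.0, 67.2], [16.0, 66.4], [18.0, 67.4], [20.0, 66.6], [22.0, 65.9]]
 ymin(x): [[36.0, -21.1], [38.0, -22.1], [40.0, -21.3], [42.0, -22.3], [44.0, -22.3], [46.0, -22.5], [48.0, -22.5], [50.0, -21.6], [52.0, -22.6], [54.0, -21.8], [56.0, -21.0], [58.0, -22.0], [60.0, -21.2], [62.0, -22.2], [64.0, -21.4], [66.0, -20.5], [68.0, -19.7]]
 ymax(x): [[36.0, -16.5], [38.0, -15.7], [40.0, -16.7], [42.0, -15.9], [44.0, -16.9], [46.0, -16.0], [48.0, 6.8], [50.0, 7.6], [52.0, 11.2], [54.0, 12.0], [56.0, 17.4], [58.0, 18.3], [60.0, 21.8], [62.0, 22.7], [64.0, 22.7], [66.0, 21.6], [68.0, 19.8]]
scene rel to tcp; front x(y): [[-22.0, 56.1], [-20.0, 65.4], [-18.0, 65.4], [-16.0, 65.6], [-14.0, 65.9], [-12.0, 65.9], [-10.0, 66.1], [-8.0, 66.1], [-6.0, 66.4], [-4.0, 66.6], [-2.0, 66.6], [0.0, 66.9], [2.0, 66.9], [4.0, 64.9
[... 214 characters left out ...]
 18.7], [24.0, 18.7], [26.0, 18.3], [28.0, 17.9], [30.0, 17.5], [32.0, 17.1], [34.0, 16.6], [36.0, 16.6], [38.0, 19.0], [40.0, 18.6], [42.0, 18.6], [44.0, 18.2], [46.0, -19.4], [48.0, -19.8], [50.0, -19.8], [52.0, -20.2], [54.0, -20.6], [56.0, -21.1], [58.0, -18.1], [60.0, -18.5], [62.0, -19.0], [64.0, -19.4], [66.0, -19.4], [68.0, -2.7]]
 ymax(x): [[20.0, 29.2], [22.0, 28.8], [24.0, 28.4], [26.0, 28.0], [28.0, 28.0], [30.0, 27.6], [32.0, 27.1], [34.0, 29.9], [36.0, 29.5], [38.0, 25.9], [40.0, 28.7], [42.0, 28.3], [44.0, 27.9], [46.0, 27.9], [48.0, 27.5], [50.0, 27.0], [52.0, 26.6], [54.0, 26.2], [56.0, 29.0], [58.0, 28.6], [60.0, 28.2], [62.0, 27.8], [64.0, 27.3], [66.0, 23.7], [68.0, 0.6]]
```

Tag is aligned, centred to about 0.2 mm, with its front 68 mm ahead of the TCP. Inserting it.

carry_out(steps=[{"fingers": -1, "dx": -3, "dy": 0.2, "dz": 3, "yaw": 0}, {"fingers": -1, "dx": -5.2, "dy": 0.2, "dz": 6, "yaw": 0}, {"fingers": -1, "dx": -5.2, "dy": 0.2, "dz": 6.4, "yaw": 0}, {"fingers": -1, "dx": -5.2, "dy": 0.2, "dz": 6.4, "yaw": 0}, {"fingers": -1, "dx": -6.6, "dy": 0.2, "dz": 6.4, "yaw": 0}, {"fingers": -1, "dx": -8, "dy": 0.2, "dz": 6.4, "yaw": 0}])

```text
clock: 8.85
position: [0.5813, -0.1936, 0.1545]
eef_rot: [2.631, 1.714, 0.001]
force: [0.1, -1.0, -1.6]
grip_width: 0.514
grip_force: 65.6
```

```bash
python3 - <<'E'
from h import *
s=get_state();print(slotxy(s["position"])*1000,s["position"][2],s["force"],s["grip_width"])
rel([S(-.0135,0,.1545)])
E
```

```text
[-69.47149073   0.6036524 ] 0.15449746732766478 [ 0.06512351 -0.99338341 -1.5571579 ] 0.5139605255638668
{'dx': np.float64(-5.6), 'dy': np.float64(-0.08), 'dz': np.float64(-0.0), 'yaw': np.float64(0.003)} [ 0.558 -0.244  0.154  1.152]
```

carry_out(steps=[{"fingers": -1, "dx": -1.2, "dy": -0.05, "dz": 0, "yaw": 0}, {"fingers": -1, "dx": -2.4, "dy": -0.05, "dz": 0, "yaw": 0}, {"fingers": -1, "dx": -3.6, "dy": -0.05, "dz": 0, "yaw": 0}, {"fingers": -1, "dx": -4.8, "dy": -0.05, "dz": 0, "yaw": 0}, {"fingers": -1, "dx": -5.6, "dy": -0.05, "dz": 0, "yaw": 0}, {"fingers": -1, "dx": -5.6, "dy": -0.05, "dz": 0, "yaw": 0}])

```text
clock: 9.45
position: [0.5578, -0.2442, 0.1537]
eef_rot: [-2.634, -1.71, -0.003]
force: [0.3, 2.0, -1.2]
grip_width: 0.512
grip_force: 65.7
```

carry_out(steps=[{"fingers": 0.5, "dx": 0, "dy": 0, "dz": 0, "yaw": 0}, {"fingers": 0.5, "dx": 0, "dy": 0, "dz": 0, "yaw": 0}, {"fingers": 0.5, "dx": 0, "dy": 0, "dz": 0, "yaw": 0}, {"fingers": 0.5, "dx": 0, "dy": 0, "dz": 0, "yaw": 0}, {"fingers": 0.5, "dx": 0, "dy": 0, "dz": 0, "yaw": 0}])

```text
clock: 9.95
position: [0.5579, -0.2443, 0.1538]
eef_rot: [2.634, 1.712, -0.0]
force: [0.2, 0.7, 0.4]
grip_width: 0.747
grip_force: 0.0
```

```bash
python3 - <<'E'
from h import *
s=get_state();print(slotxy(s["position"])*1000,s["position"][2],s["force"],s["grip_width"])
I,W,c=cam("top");held(I,W);print(*tags(I,W,k=3),sep="\n");J,W2,c=cam("scene");held(J,W2)
cv2.imwrite("pics/rel1.png",np.hstack([cv2.resize(I[160:300,400:540],(400,400)),cv2.resize(J[230:390,100:260],(400,400))]))
E
```

```text
[-13.58051273  -0.17604371] 0.15377186379943283 [0.19901096 0.68485764 0.36148559] 0.7467414353596894
held none 0
(array([675.4,  83.1]), array([77.7, 43.7]), 18.5, np.float64(11.2))
(array([554.3, 356.9]), array([78.2, 44.2]), 27.4, np.float64(11.2))
(array([453.9, 355.9]), array([78.1, 45.4]), -2.0, np.float64(11.0))
(array([428.9, 200. ]), array([77.4, 44.6]), 26.2, np.float64(11.5))
held none 0
```

View pics/rel1.png

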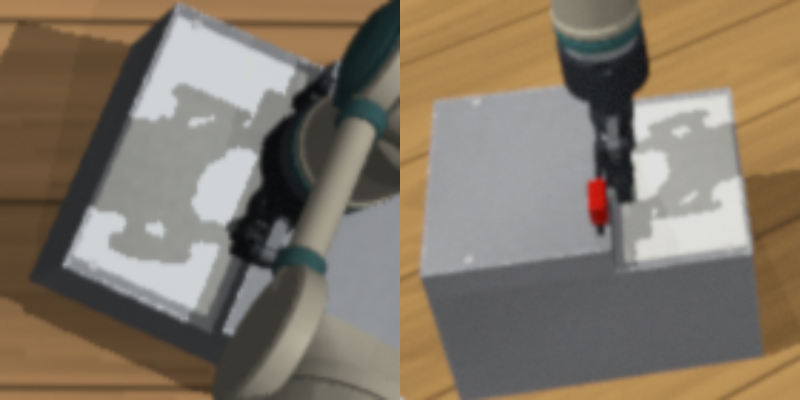

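```bash
python3 - <<'E'
from h import *
a=T(675.2,83.1,18.8,.08);rel([a])
E
```

```text
{'dx': np.float64(36.65), 'dy': np.float64(-0.43), 'dz': np.float64(7.37), 'yaw': np.float64(0.825)} [0.703 0.092 0.08  0.328]
```

The mug stands close to that tag's far end, so I'll grasp the near end (ψ = 198.8°) instead.

```bash
python3 - <<'E'
from h import *
a=T(675.2,83.1,198.8,.08,.0285);rel([a])
E
```

```text
{'dx': np.float64(32.75), 'dy': np.float64(-4.65), 'dz': np.float64(7.37), 'yaw': np.float64(-2.317)} [0.648 0.074 0.08  3.47 ]
```

carry_out(steps=[{"fingers": 0.5, "dx": 3, "dy": 0, "dz": 0, "yaw": 0}, {"fingers": 0.5, "dx": 6, "dy": 0, "dz": -4, "yaw": 0}, {"fingers": 0.4, "dx": 10, "dy": 0, "dz": -6, "yaw": -0.15}, {"fingers": 0.4, "dx": 14, "dy": -1, "dz": -6, "yaw": -0.3}, {"fingers": 0.4, "dx": 18, "dy": -2, "dz": -6, "yaw": -0.45}, {"fingers": 0.4, "dx": 22, "dy": -3, "dz": -4, "yaw": -0.6}, {"fingers": 0.4, "dx": 26, "dy": -4, "dz": -4, "yaw": -0.75}, {"fingers": 0.4, "dx": 30, "dy": -4.6, "dz": -4, "yaw": -0.9}, {"fingers": 0.4, "dx": 32.8, "dy": -4.6, "dz": -2, "yaw": -1.05}, {"fingers": 0.4, "dx": 32.8, "dy": -4.6, "dz": -2, "yaw": -1.2}, {"fingers": 0.4, "dx": 32.8, "dy": -4.6, "dz": -2, "yaw": -1.35}, {"fingers": 0.4, "dx": 32.8, "dy": -4.6, "dz": -2, "yaw": -1.5}])

```text
clock: 11.25
position: [0.6489, 0.0747, 0.1733]
eef_rot: [-0.749, -3.05, 0.0]
force: [0.2, 0.3, 0.5]
grip_width: 0.701
grip_force: 0.0
```

carry_out(steps=[{"fingers": 0.4, "dx": 0, "dy": 0, "dz": 1, "yaw": -0.15}, {"fingers": 0.4, "dx": 0, "dy": 0, "dz": 2, "yaw": -0.3}, {"fingers": 0.4, "dx": 0, "dy": 0, "dz": 3, "yaw": -0.45}, {"fingers": 0.4, "dx": 0, "dy": 0, "dz": 4, "yaw": -0.6}, {"fingers": 0.4, "dx": 0, "dy": 0, "dz": 5, "yaw": -0.75}, {"fingers": 0.4, "dx": 0, "dy": 0, "dz": 5, "yaw": -0.817}, {"fingers": 0.4, "dx": 0, "dy": 0, "dz": 5, "yaw": -0.817}, {"fingers": 0.4, "dx": 0, "dy": 0, "dz": 5, "yaw": -0.817}])

```text
clock: 12.05
position: [0.6491, 0.0742, 0.1239]
eef_rot: [-0.511, 3.099, -0.0]
force: [0.2, 0.1, -0.1]
grip_width: 0.698
grip_force: 0.0
```

```bash
python3 - <<'E'
from h import *
print(cur())
I,W,c=cam("top");held(I,W);
J,W2,c=cam("scene");held(J,W2);print(*tags(J,W2,k=3),sep="\n");
a=T(675.2,83.1,198.8,.003,.0285);rel([a])
print("shutter",red(I,W))
cv2.imwrite("pics/d1.png",np.hstack([cv2.resize(I[160:300,400:540],(400,400)),cv2.resize(J[200:360,220:380],(400,400))]))
E
```

```text
[np.float64(0.6491231628318034), np.float64(0.07420381931917416), np.float64(0.12390275205059631), np.float64(-2.814820137673885)]
held none 0
held none 0
(array([422.4, 504. ]), array([126.5,  40.4]), -6.4, np.float64(32.8))
{'dx': np.float64(0.1), 'dy': np.float64(0.01), 'dz': np.float64(12.11), 'yaw': np.float64(-0.001)} [6.48e-01 7.40e-02 3.00e-03 3.47e+00]
shutter (119, np.float64(0.2066031764049543), array([ 0.5, 47.4]), array([15.6, 81.4]))
```

View pics/d1.png

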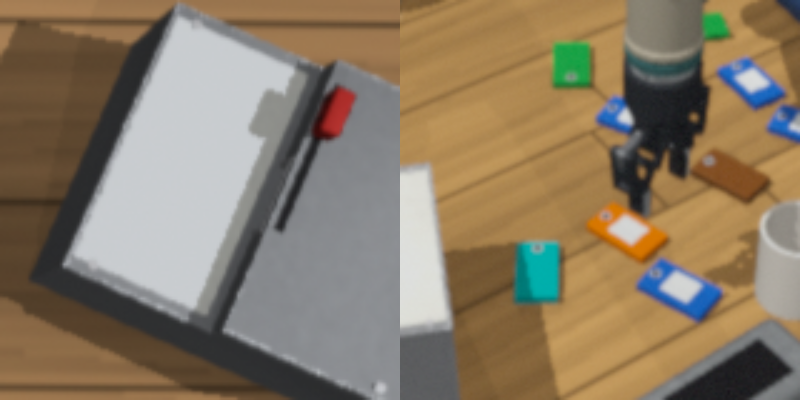

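The ledge is empty, so the first tag has dropped, and the shutter is open. Picking tag 2.

carry_out(steps=[{"fingers": 0.4, "dx": 0.1, "dy": 0, "dz": 5, "yaw": 0}, {"fingers": 0.4, "dx": 0.1, "dy": 0, "dz": 10, "yaw": 0}, {"fingers": 0.4, "dx": 0.1, "dy": 0, "dz": 12.1, "yaw": 0}, {"fingers": 0.4, "dx": 0.1, "dy": 0, "dz": 12.1, "yaw": 0}, {"fingers": -1, "dx": 0.1, "dy": 0, "dz": 12.1, "yaw": 0}, {"fingers": -1, "dx": 0.1, "dy": 0, "dz": 12.1, "yaw": 0}, {"fingers": -1, "dx": 0.1, "dy": 0, "dz": 12.1, "yaw": 0}, {"fingers": -1, "dx": 0.1, "dy": 0, "dz": 12.1, "yaw": 0}])

```text
clock: 12.95
position: [0.649, 0.0739, 0.0043]
eef_rot: [-0.513, 3.096, -0.001]
force: [-0.3, 0.7, 0.2]
grip_width: 0.51
grip_force: 61.0
```

```bash
python3 - <<'E'
from h import *
print(cur())
rel([S(-.15,0,.22)])
E
```

```text
[np.float64(0.6490015117912451), np.float64(0.07389373856927482), np.float64(0.004307073234568186), np.float64(-2.8134741635876916)]
{'dx': np.float64(9.6), 'dy': np.float64(-17.19), 'dz': np.float64(-21.57), 'yaw': np.float64(2.318)} [ 0.614 -0.12   0.22   1.152]
```

carry_out(steps=[{"fingers": -1, "dx": 0, "dy": 0, "dz": -4, "yaw": 0}, {"fingers": -1, "dx": 0, "dy": 0, "dz": -8, "yaw": 0}, {"fingers": -1, "dx": 0, "dy": -1, "dz": -12, "yaw": 0.1}, {"fingers": -1, "dx": 1, "dy": -3, "dz": -16, "yaw": 0.25}, {"fingers": -1, "dx": 2, "dy": -5, "dz": -19, "yaw": 0.4}, {"fingers": -1, "dx": 3, "dy": -7, "dz": -21.6, "yaw": 0.55}, {"fingers": -1, "dx": 4, "dy": -9, "dz": -21.6, "yaw": 0.7}, {"fingers": -1, "dx": 5, "dy": -11, "dz": -21.6, "yaw": 0.85}, {"fingers": -1, "dx": 6.5, "dy": -13, "dz": -21.6, "yaw": 1.0}, {"fingers": -1, "dx": 8, "dy": -15, "dz": -21.6, "yaw": 1.15}, {"fingers": -1, "dx": 9.6, "dy": -17.2, "dz": -21.6, "yaw": 1.3}, {"fingers": -1, "dx": 9.6, "dy": -17.2, "dz": -21.6, "yaw": 1.45}])

```text
clock: 14.15
position: [0.6115, -0.1232, 0.2195]
eef_rot: [1.683, 2.651, -0.003]
force: [-0.5, -0.3, -0.6]
grip_width: 0.514
grip_force: 61.4
```

carry_out(steps=[{"fingers": -1, "dx": 0, "dy": 0, "dz": 0, "yaw": 0.15}, {"fingers": -1, "dx": 0, "dy": 0, "dz": 0, "yaw": 0.3}, {"fingers": -1, "dx": 0, "dy": 0, "dz": 0, "yaw": 0.45}, {"fingers": -1, "dx": 0, "dy": 0, "dz": 0, "yaw": 0.6}, {"fingers": -1, "dx": 0, "dy": 0, "dz": 0, "yaw": 0.75}, {"fingers": -1, "dx": 0, "dy": 0, "dz": 0, "yaw": 0.868}, {"fingers": -1, "dx": 0, "dy": 0, "dz": 0, "yaw": 0.868}, {"fingers": -1, "dx": 0, "dy": 0, "dz": 0, "yaw": 0.868}])

```text
clock: 14.95
position: [0.6125, -0.1199, 0.2192]
eef_rot: [2.632, 1.714, 0.001]
force: [-0.5, 0.3, -0.4]
grip_width: 0.51
grip_force: 61.4
```

```bash
cat >> h.py <<'E'
def pre(z):
    s=get_state();print(slotxy(s["position"])*1000,s["position"][2],s["grip_width"],s["grip_force"],np.degrees(cur()[3]));edge()
    rel([S(-.098,0,z),S(-.0135,0,z)])
E
python3 - <<'E'
from h import *
pre(.157)
E
```

```text
[-149.48882661   -0.89491175] 0.21918207242458318 0.5103781456544761 61.39644384384155 66.13307659262114
top rel to tcp; front x(y): [[-24.0, 63.9], [-22.0, 67.6], [-20.0, 69.4], [-18.0, 68.6], [-16.0, 69.7], [-14.0, 68.9], [-12.0, 68.1], [-10.0, 69.2], [-8.0, 69.2], [-6.0, 69.4], [-4.0, 69.4], [-2.0, 68.6], [0.0, 67.9], [2.0, 68.9], [4.0, 68.1], [6.0, 69.2], [8.0, 68.4], [10.0, 67.6], [12.0, 68.6], [14.0, 68.6], [16.0, 68.9], [18.0, 68.9], [20.0, 68.1], [22.0, 67.3]]
 ymin(x): [[36.0, -21.6], [38.0, -21.6], [40.0, -22.6], [42.0, -21.8], [44.0, -22.8], [46.0, -22.0], [48.0, -23.0], [50.0, -23.0], [52.0, -22.1], [54.0, -22.3], [56.0, -22.3], [58.0, -21.5], [60.0, -22.5], [62.0, -21.7], [64.0, -22.7], [66.0, -20.0], [68.0, -21.0]]
 ymax(x): [[36.0, -16.0], [38.0, -16.2], [40.0, -16.2], [42.0, -17.2], [44.0, -16.4], [46.0, -17.4], [48.0, -16.6], [50.0, 8.9], [52.0, 12.5], [54.0, 13.3], [56.0, 18.8], [58.0, 19.6], [60.0, 22.3], [62.0, 20.4], [64.0, 22.1], [66.0, 22.1], [68.0, 21.1]]
{'dx': np.float64(-5.15), 'dy': np.float64(0.08), 'dz': np.float64(6.21), 'yaw': np.float64(0.002)} [ 0.592 -0.167  0.157  1.152]
{'dx': np.float64(-13.6), 'dy': np.float64(0.06), 'dz': np.float64(6.21), 'yaw': np.float64(0.002)} [ 0.558 -0.244  0.157  1.152]
```

carry_out(steps=[{"fingers": -1, "dx": -3, "dy": 0.05, "dz": 3, "yaw": 0}, {"fingers": -1, "dx": -5.1, "dy": 0.05, "dz": 6, "yaw": 0}, {"fingers": -1, "dx": -5.1, "dy": 0.05, "dz": 6.2, "yaw": 0}, {"fingers": -1, "dx": -5.1, "dy": 0.05, "dz": 6.2, "yaw": 0}, {"fingers": -1, "dx": -6.6, "dy": 0.05, "dz": 6.2, "yaw": 0}, {"fingers": -1, "dx": -8, "dy": 0.05, "dz": 6.2, "yaw": 0}, {"fingers": -1, "dx": -9.2, "dy": 0.05, "dz": 6.2, "yaw": 0}, {"fingers": -1, "dx": -10.4, "dy": 0.05, "dz": 6.2, "yaw": 0}, {"fingers": -1, "dx": -11.6, "dy": 0.05, "dz": 6.2, "yaw": 0}, {"fingers": -1, "dx": -12.8, "dy": 0.05, "dz": 6.2, "yaw": 0}, {"fingers": -1, "dx": -13.6, "dy": 0.05, "dz": 6.2, "yaw": 0}, {"fingers": -1, "dx": -13.6, "dy": 0.05, "dz": 6.2, "yaw": 0}])

```text
clock: 16.2
position: [0.5574, -0.2452, 0.1568]
eef_rot: [2.636, 1.709, 0.001]
force: [-0.6, 0.1, -1.6]
grip_width: 0.515
grip_force: 68.4
```

```bash
python3 - <<'E'
from h import *
s=get_state();print(slotxy(s["position"])*1000,s["position"][2],s["force"],s["grip_width"])
print(*tags(*cam("top")[:2],k=3),sep="\n")
rel([T(428.9,200,26.2,.12)])
E
```

```text
[-12.56960289  -0.24203332] 0.1568264623571579 [-0.56412236  0.09131639 -1.55717586] 0.5145890644985119
(array([553.9, 356.7]), array([78.5, 44.3]), 27.5, np.float64(11.3))
(array([453.7, 356.2]), array([78.2, 45. ]), -2.6, np.float64(11.2))
(array([428.9, 199.8]), array([77.4, 44.2]), 26.2, np.float64(11.4))
{'dx': np.float64(37.63), 'dy': np.float64(-28.03), 'dz': np.float64(3.68), 'yaw': np.float64(0.694)} [0.455 0.213 0.12  0.457]
```

carry_out(steps=[{"fingers": 0.5, "dx": 0, "dy": 0, "dz": 0, "yaw": 0}, {"fingers": 0.5, "dx": 0, "dy": 0, "dz": 0, "yaw": 0}, {"fingers": 0.5, "dx": 0, "dy": 0, "dz": 0, "yaw": 0}, {"fingers": 0.5, "dx": 0, "dy": 0, "dz": 0, "yaw": 0}, {"fingers": 0.5, "dx": 3, "dy": 0, "dz": -1, "yaw": 0}, {"fingers": 0.5, "dx": 6, "dy": 0, "dz": -5, "yaw": 0}, {"fingers": 0.5, "dx": 9, "dy": -3, "dz": -6, "yaw": 0.1}, {"fingers": 0.5, "dx": 12.5, "dy": -6, "dz": -6, "yaw": 0.22}, {"fingers": 0.5, "dx": 16, "dy": -9, "dz": -6, "yaw": 0.35}, {"fingers": 0.5, "dx": 19.5, "dy": -12, "dz": -5, "yaw": 0.45}, {"fingers": 0.5, "dx": 23, "dy": -15, "dz": -4, "yaw": 0.55}, {"fingers": 0.5, "dx": 26.5, "dy": -18, "dz": -3, "yaw": 0.65}])

```text
clock: 17.45
position: [0.5004, 0.0727, 0.1868]
eef_rot: [3.045, 0.773, 0.002]
force: [1.0, -0.1, 0.6]
grip_width: 0.749
grip_force: 0.0
```

carry_out(steps=[{"fingers": 0.5, "dx": 3, "dy": -3, "dz": 0, "yaw": 0}, {"fingers": 0.5, "dx": 6, "dy": -6, "dz": 2, "yaw": 0}, {"fingers": 0.5, "dx": 9, "dy": -8, "dz": 4, "yaw": 0}, {"fingers": 0.5, "dx": 11, "dy": -9, "dz": 6, "yaw": 0}, {"fingers": 0.5, "dx": 11, "dy": -9, "dz": 6, "yaw": 0}, {"fingers": 0.5, "dx": 11, "dy": -9, "dz": 6, "yaw": 0}])

```text
clock: 18.05
position: [0.5537, 0.2028, 0.1263]
eef_rot: [3.042, 0.782, -0.003]
force: [0.2, -0.6, 0.5]
grip_width: 0.751
grip_force: 0.0
```

```bash
python3 - <<'E'
from h import *
I,W,c=cam("top");held(I,W);print(cur(),red(I,W))
print(*tags(I,W,k=3),sep="\n")
rel([T(428.9,200,26.2,.003)])
E
```

```text
held none 0
[np.float64(0.5539058475617188), np.float64(0.20235374642355083), np.float64(0.1270586214864263), np.float64(0.5020563030498446)] (121, np.float64(0.20607268108208773), array([ 0.4, 47.1]), array([16.5, 82.5]))
(array([554.1, 356.8]), array([78.9, 44.2]), 27.1, np.float64(11.3))
(array([454. , 355.9]), array([78.1, 45.5]), -2.0, np.float64(11.5))
(array([439.7, 205. ]), array([53.7, 44.1]), 25.1, np.float64(11.4))
{'dx': np.float64(-8.17), 'dy': np.float64(-5.68), 'dz': np.float64(12.41), 'yaw': np.float64(0.045)} [0.455 0.213 0.003 0.457]
```

carry_out(steps=[{"fingers": 0.5, "dx": -4.2, "dy": -2.8, "dz": 1, "yaw": 0.02}, {"fingers": 0.5, "dx": -8.2, "dy": -5.7, "dz": 2, "yaw": 0.045}, {"fingers": 0.5, "dx": -8.2, "dy": -5.7, "dz": 6, "yaw": 0.045}, {"fingers": 0.5, "dx": -8.2, "dy": -5.7, "dz": 10, "yaw": 0.045}, {"fingers": 0.5, "dx": -8.2, "dy": -5.7, "dz": 12.4, "yaw": 0.045}, {"fingers": 0.5, "dx": -8.2, "dy": -5.7, "dz": 12.4, "yaw": 0.045}, {"fingers": 0.5, "dx": -8.2, "dy": -5.7, "dz": 12.4, "yaw": 0.045}, {"fingers": -1, "dx": -8.2, "dy": -5.7, "dz": 12.4, "yaw": 0.045}, {"fingers": -1, "dx": -8.2, "dy": -5.7, "dz": 12.4, "yaw": 0.045}, {"fingers": -1, "dx": -8.2, "dy": -5.7, "dz": 12.4, "yaw": 0.045}, {"fingers": -1, "dx": -8.2, "dy": -5.7, "dz": 12.4, "yaw": 0.045}])

```text
clock: 19.2
position: [0.4567, 0.2136, 0.0052]
eef_rot: [-3.06, -0.711, -0.007]
force: [-0.6, -1.2, 7.3]
grip_width: 0.513
grip_force: 60.1
```

```bash
python3 - <<'E'
from h import *
print(cur())
rel([S(-.15,0,.22)])
E
```

```text
[np.float64(0.4566742439160018), np.float64(0.21356088737171078), np.float64(0.0051918304229582705), np.float64(0.45680624314906326)]
{'dx': np.float64(-0.63), 'dy': np.float64(36.83), 'dz': np.float64(-21.48), 'yaw': np.float64(-0.695)} [ 0.614 -0.12   0.22   1.152]
```

carry_out(steps=[{"fingers": -1, "dx": 0, "dy": 0, "dz": -4, "yaw": 0}, {"fingers": -1, "dx": 0, "dy": 1, "dz": -8, "yaw": 0}, {"fingers": -1, "dx": 0, "dy": 4, "dz": -12, "yaw": -0.1}, {"fingers": -1, "dx": 0, "dy": 8, "dz": -15, "yaw": -0.2}, {"fingers": -1, "dx": 0, "dy": 12, "dz": -18, "yaw": -0.3}, {"fingers": -1, "dx": 0, "dy": 16, "dz": -20, "yaw": -0.4}, {"fingers": -1, "dx": 0, "dy": 20, "dz": -21.5, "yaw": -0.5}, {"fingers": -1, "dx": 0, "dy": 24, "dz": -21.5, "yaw": -0.6}, {"fingers": -1, "dx": -0.2, "dy": 28, "dz": -21.5, "yaw": -0.695}, {"fingers": -1, "dx": -0.4, "dy": 32, "dz": -21.5, "yaw": -0.695}, {"fingers": -1, "dx": -0.6, "dy": 35, "dz": -21.5, "yaw": -0.695}, {"fingers": -1, "dx": -0.6, "dy": 36.8, "dz": -21.5, "yaw": -0.695}])

```text
clock: 20.4
position: [0.6125, -0.1222, 0.219]
eef_rot: [2.635, 1.707, 0.002]
force: [0.8, 0.2, 0.0]
grip_width: 0.511
grip_force: 61.9
```

carry_out(steps=[{"fingers": -1, "dx": 0, "dy": 0, "dz": 0, "yaw": 0}, {"fingers": -1, "dx": 0, "dy": 0, "dz": 0, "yaw": 0}, {"fingers": -1, "dx": 0, "dy": 0, "dz": 0, "yaw": 0}])

```text
clock: 20.7
position: [0.6111, -0.118, 0.2181]
eef_rot: [-2.633, -1.712, -0.0]
force: [0.3, 0.9, -0.2]
grip_width: 0.505
grip_force: 61.9
```

```bash
python3 - <<'E'
from h import *
pre(.157);held(*cam("top")[:2])
E
```

```text
[-150.66750331   -2.91349768] 0.21805600404511621 0.5049363093249346 61.853084564208984 66.06414953099431
top rel to tcp; front x(y): [[-24.0, 68.8], [-22.0, 68.8], [-20.0, 69.1], [-18.0, 69.1], [-16.0, 68.3], [-14.0, 69.3], [-12.0, 68.5], [-10.0, 69.6], [-8.0, 68.8], [-6.0, 69.8], [-4.0, 69.8], [-2.0, 69.0], [0.0, 68.3], [2.0, 68.5], [4.0, 68.5], [6.0, 69.6], [8.0, 68.8], [10.0, 69.8], [12.0, 69.0], [14.0, 70.1], [16.0, 70.1], [18.0, 69.3], [20.0, 68.5]]
 ymin(x): [[36.0, -22.9], [38.0, -23.9], [40.0, -23.1], [42.0, -24.1], [44.0, -24.1], [46.0, -24.3], [48.0, -24.3], [50.0, -23.5], [52.0, -24.5], [54.0, -23.6], [56.0, -22.8], [58.0, -23.8], [60.0, -24.9], [62.0, -24.9], [64.0, -24.0], [66.0, -24.2], [68.0, -24.2]]
 ymax(x): [[36.0, -18.3], [38.0, -17.5], [40.0, -18.5], [42.0, -17.7], [44.0, -16.9], [46.0, 4.1], [48.0, 7.6], [50.0, 8.5], [52.0, 11.2], [54.0, 14.7], [56.0, 15.6], [58.0, 16.4], [60.0, 19.1], [62.0, 18.1], [64.0, 18.9], [66.0, 17.9], [68.0, 18.8]]
{'dx': np.float64(-5.27), 'dy': np.float64(0.27), 'dz': np.float64(6.11), 'yaw': np.float64(0.001)} [ 0.592 -0.167  0.157  1.152]
{'dx': np.float64(-13.72), 'dy': np.float64(0.26), 'dz': np.float64(6.11), 'yaw': np.float64(0.001)} [ 0.558 -0.244  0.157  1.152]
held 204 [-162.9  -30.3] [-80.8  17.4] 0.22440299211419823 ((-121.9949951171875, -6.335412979125977), (84.13746643066406, 43.64490509033203), 2.9918949604034424)
```

carry_out(steps=[{"fingers": -1, "dx": 0, "dy": 0, "dz": 0, "yaw": 0}, {"fingers": -1, "dx": 0, "dy": 0, "dz": 0, "yaw": 0}])

```text
clock: 21.0
position: [0.6117, -0.1188, 0.2179]
eef_rot: [-2.634, -1.712, -0.0]
force: [1.2, 0.4, -0.6]
grip_width: 0.513
grip_force: 61.9
```

```bash
python3 - <<'E'
from h import *
for i in range(4):
    print(np.round([*slotxy(cur())*1000,cur()[2]*1000,np.degrees(cur()[3])],2)); I,W,c=cam("top")
pre(.158);held(I,W)
E
```

```text
[-150.09   -2.07  217.87   66.05]
[-149.93   -1.95  217.83   66.04]
[-149.79   -1.84  217.79   66.02]
[-149.68   -1.79  217.75   66.01]
[-149.57663618   -1.71513413] 0.21769792845202818 0.5072146403144594 61.853166818618774 66.0043341190157
top rel to tcp; front x(y): [[-26.0, 65.8], [-24.0, 66.9], [-22.0, 68.7], [-20.0, 67.9], [-18.0, 69.0], [-16.0, 69.0], [-14.0, 69.2], [-12.0, 69.2], [-10.0, 68.4], [-8.0, 69.5], [-6.0, 68.7], [-4.0, 69.7], [-2.0, 69.0], [0.0, 68.2], [2.0, 69.2], [4.0, 69.2], [6.0, 68.4], [8.0, 69.5], [10.0, 68.7], [12.0, 67.9], [14.0, 69.0], [16.0, 70.0], [18.0, 70.0], [20.0, 69.2]]
 ymin(x): [[36.0, -23.1], [38.0, -24.1], [40.0, -24.1], [42.0, -23.3], [44.0, -23.5], [46.0, -23.5], [48.0, -24.5], [50.0, -23.7], [52.0, -24.7], [54.0, -24.7], [56.0, -24.9], [58.0, -24.9], [60.0, -24.1], [62.0, -24.2], [64.0, -24.2], [66.0, -25.3], [68.0, -22.6]]
 ymax(x): [[36.0, -18.6], [38.0, -17.7], [40.0, -17.7], [42.0, -17.9], [44.0, -17.1], [46.0, 3.9], [48.0, 6.6], [50.0, 7.4], [52.0, 11.0], [54.0, 13.7], [56.0, 17.2], [58.0, 20.0], [60.0, 18.9], [62.0, 17.9], [64.0, 18.7], [66.0, 18.7], [68.0, 18.5]]
{'dx': np.float64(-5.15), 'dy': np.float64(0.17), 'dz': np.float64(5.97), 'yaw': np.float64(0.0)} [ 0.592 -0.167  0.158  1.152]
{'dx': np.float64(-13.6), 'dy': np.float64(0.17), 'dz': np.float64(5.97), 'yaw': np.float64(0.0)} [ 0.558 -0.244  0.158  1.152]
held 203 [-159.2  -24.8] [-79.5  20. ] 0.22347246390794218 ((-119.32604217529297, -2.310699462890625), (44.77292251586914, 79.62127685546875), 89.83070373535156)
```

carry_out(steps=[{"fingers": -1, "dx": -3, "dy": 0.2, "dz": 3, "yaw": 0}, {"fingers": -1, "dx": -4.6, "dy": 0.2, "dz": 6, "yaw": 0}, {"fingers": -1, "dx": -4.6, "dy": 0.2, "dz": 6, "yaw": 0}, {"fingers": -1, "dx": -4.6, "dy": 0.2, "dz": 6, "yaw": 0}, {"fingers": -1, "dx": -4.6, "dy": 0.2, "dz": 6, "yaw": 0}])

```text
clock: 21.75
position: [0.596, -0.162, 0.1592]
eef_rot: [2.634, 1.71, 0.003]
force: [0.2, -0.4, -0.5]
grip_width: 0.507
grip_force: 77.8
```

```bash
sed -i 's/zt=get_state()\["position"\]\[2\]+.010/zt=get_state()["position"][2]+dz/; s/def edge(n="top")/def edge(n="top",dz=.010)/' h.py; python3 - <<'E'
from h import *
I,W,c=cam("top");held(I,W);edge(dz=.0065)
for i in range(2):print(np.round([*slotxy(cur())*1000,cur()[2]*1000,np.degrees(cur()[3])],2)); I,W,c=cam("top");held(I,W)
rel([S(-.0135,0,.158)])
E
```

```text
held 156 [-130.   -27.7] [-35.8  22.6] 0.16686892605106618 ((-82.4427719116211, -6.395444869995117), (99.81532287597656, 42.576011657714844), 9.4169921875)
top rel to tcp; front x(y): [[-24.0, 52.4], [-22.0, 67.5], [-20.0, 67.5], [-18.0, 68.6], [-16.0, 67.8], [-14.0, 68.9], [-12.0, 68.9], [-10.0, 68.1], [-8.0, 69.2], [-6.0, 68.4], [-4.0, 67.6], [-2.0, 68.7], [0.0, 68.7], [2.0, 69.0], [4.0, 69.0], [6.0, 68.1], [8.0, 69.2], [10.0, 68.4], [12.0, 67.6], [14.0, 68.7], [16.0, 68.7], [18.0, 67.9], [20.0, 69.0], [22.0, 68.2]]
 ymin(x): [[46.0, -20.6], [48.0, -22.6], [50.0, -21.7], [52.0, -22.8], [54.0, -21.9], [56.0, -21.0], [58.0, -22.1], [60.0, -22.1], [62.0, -21.2], [64.0, -22.3], [66.0, -21.4], [68.0, -20.5]]
 ymax(x): [[46.0, 0.6], [48.0, 1.4], [50.0, 2.3], [52.0, 5.2], [54.0, 6.1], [56.0, 6.9], [58.0, 10.7], [60.0, 13.5], [62.0, 17.3], [64.0, 18.2], [66.0, 21.0], [68.0, 21.9]]
[-104.38    1.14  159.2    66.04]
held 158 [-129.9  -27.5] [-35.2  21.8] 0.16690722116486637 ((-82.39422607421875, -6.901395797729492), (99.67607116699219, 41.46189498901367), 9.920341491699219)
[-104.34    1.03  159.05   66.05]
held 158 [-130.   -26.1] [-35.2  20.8] 0.16670246375176073 ((-82.38986206054688, -5.598928451538086), (99.17140197753906, 41.07139587402344), 7.1272501945495605)
{'dx': np.float64(-9.07), 'dy': np.float64(-0.09), 'dz': np.float64(0.08), 'yaw': np.float64(0.001)} [ 0.558 -0.244  0.158  1.152]
```

carry_out(steps=[{"fingers": -1, "dx": 0, "dy": -0.1, "dz": 0.25, "yaw": 0}, {"fingers": -1, "dx": 0, "dy": -0.1, "dz": 0.25, "yaw": 0}, {"fingers": -1, "dx": -1.5, "dy": -0.1, "dz": 0.25, "yaw": 0}, {"fingers": -1, "dx": -3, "dy": -0.1, "dz": 0.25, "yaw": 0}, {"fingers": -1, "dx": -4.2, "dy": -0.1, "dz": 0.25, "yaw": 0}, {"fingers": -1, "dx": -5.4, "dy": -0.1, "dz": 0.25, "yaw": 0}, {"fingers": -1, "dx": -6.6, "dy": -0.1, "dz": 0.25, "yaw": 0}, {"fingers": -1, "dx": -7.8, "dy": -0.1, "dz": 0.25, "yaw": 0}, {"fingers": -1, "dx": -9, "dy": -0.1, "dz": 0.25, "yaw": 0}, {"fingers": -1, "dx": -9, "dy": -0.1, "dz": 0.25, "yaw": 0}])

```text
clock: 22.95
position: [0.5573, -0.2443, 0.1551]
eef_rot: [-2.634, -1.709, -0.004]
force: [0.8, 1.9, -1.1]
grip_width: 0.51
grip_force: 77.8
```

```bash
python3 - <<'E'
from h import *
s=get_state();print(slotxy(s["position"])*1000,s["position"][2],s["force"],s["grip_width"])
print(*tags(*cam("top")[:2],k=3),sep="\n")
st=cur();a=T(454,356,-2,.12);b=T(554.1,356.8,27.3,.12);rel([a,b])
E
```

```text
[-13.40111582  -0.68670315] 0.15513652863623456 [ 0.79396891  1.94316759 -1.07006051] 0.5101970453378659
(array([554.2, 356.9]), array([78. , 44.3]), 27.7, np.float64(11.4))
(array([454. , 355.7]), array([78. , 45.8]), -1.6, np.float64(11.0))
{'dx': np.float64(51.69), 'dy': np.float64(-31.21), 'dz': np.float64(3.51), 'yaw': np.float64(1.186)} [ 0.483  0.355  0.12  -0.035]
{'dx': np.float64(57.02), 'dy': np.float64(-22.97), 'dz': np.float64(3.51), 'yaw': np.float64(0.675)} [0.58  0.37  0.12  0.476]
```

carry_out(steps=[{"fingers": 0.5, "dx": 0, "dy": 0, "dz": 0, "yaw": 0}, {"fingers": 0.5, "dx": 0, "dy": 0, "dz": 0, "yaw": 0}, {"fingers": 0.5, "dx": 0, "dy": 0, "dz": 0, "yaw": 0}, {"fingers": 0.5, "dx": 0, "dy": 0, "dz": 0, "yaw": 0}, {"fingers": 0.5, "dx": 3, "dy": 0, "dz": -1, "yaw": 0}, {"fingers": 0.5, "dx": 7, "dy": 0, "dz": -5, "yaw": 0}, {"fingers": 0.5, "dx": 11, "dy": -2, "dz": -6, "yaw": 0}, {"fingers": 0.5, "dx": 15, "dy": -4, "dz": -6, "yaw": 0}, {"fingers": 0.5, "dx": 19, "dy": -6, "dz": -6, "yaw": 0}, {"fingers": 0.5, "dx": 23, "dy": -8, "dz": -5, "yaw": 0}, {"fingers": 0.5, "dx": 27, "dy": -10, "dz": -4, "yaw": 0}, {"fingers": 0.5, "dx": 31, "dy": -12, "dz": -3, "yaw": 0}])

```text
clock: 24.2
position: [0.5737, 0.0894, 0.1853]
eef_rot: [2.634, 1.711, 0.001]
force: [0.6, 0.7, 0.2]
grip_width: 0.752
grip_force: 0.0
```

carry_out(steps=[{"fingers": 0.5, "dx": 4, "dy": -2, "dz": 0, "yaw": 0.1}, {"fingers": 0.5, "dx": 8, "dy": -4, "dz": 0, "yaw": 0.2}, {"fingers": 0.5, "dx": 12, "dy": -6, "dz": 0, "yaw": 0.3}, {"fingers": 0.5, "dx": 16, "dy": -8, "dz": 0, "yaw": 0.4}, {"fingers": 0.5, "dx": 20, "dy": -9, "dz": 1, "yaw": 0.5}, {"fingers": 0.5, "dx": 24, "dy": -10, "dz": 3, "yaw": 0.6}, {"fingers": 0.5, "dx": 26, "dy": -11, "dz": 5, "yaw": 0.67}, {"fingers": 0.5, "dx": 26, "dy": -11, "dz": 6.5, "yaw": 0.67}, {"fingers": 0.5, "dx": 26, "dy": -11, "dz": 6.5, "yaw": 0.67}, {"fingers": 0.5, "dx": 26, "dy": -11, "dz": 6.5, "yaw": 0.67}])

```text
clock: 25.2
position: [0.5792, 0.3698, 0.1202]
eef_rot: [3.05, 0.75, -0.0]
force: [0.3, -0.1, 0.2]
grip_width: 0.749
grip_force: 0.0
```

```bash
python3 - <<'E'
from h import *
I,W,c=cam("top");held(I,W);print(cur(),red(I,W))
print(*tags(I,W,k=3),sep="\n")
rel([T(554.2,356.8,27.6,.003)])
cv2.imwrite("pics/m.png",I[100:400,20:620])
E
```

```text
held none 0
[np.float64(0.5797963895783009), np.float64(0.3698064205945611), np.float64(0.12111682653670419), np.float64(0.48151485234856617)] (120, np.float64(0.2060634759114642), array([-0.6, 47.5]), array([15.7, 81.8]))

{'dx': np.float64(0.03), 'dy': np.float64(-0.03), 'dz': np.float64(11.81), 'yaw': np.float64(-0.0)} [0.58  0.37  0.003 0.482]
```

View pics/m.png

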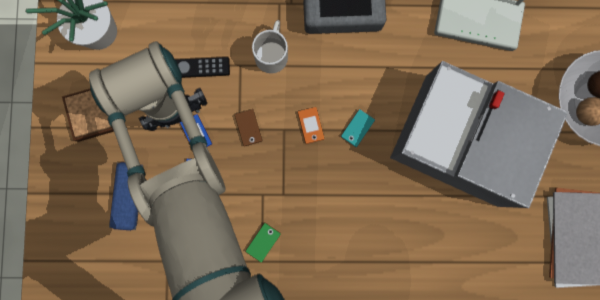

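Three tags are in, the shutter is still open and the arm is over tag 4. Grasping it.

carry_out(steps=[{"fingers": 0.5, "dx": 0, "dy": 0, "dz": 4, "yaw": 0}, {"fingers": 0.5, "dx": 0, "dy": 0, "dz": 8, "yaw": 0}, {"fingers": 0.5, "dx": 0, "dy": 0, "dz": 11, "yaw": 0}, {"fingers": 0.5, "dx": 0, "dy": 0, "dz": 11.8, "yaw": 0}, {"fingers": 0.5, "dx": 0, "dy": 0, "dz": 11.8, "yaw": 0}, {"fingers": -1, "dx": 0, "dy": 0, "dz": 11.8, "yaw": 0}, {"fingers": -1, "dx": 0, "dy": 0, "dz": 11.8, "yaw": 0}, {"fingers": -1, "dx": 0, "dy": 0, "dz": 11.8, "yaw": 0}, {"fingers": -1, "dx": 0, "dy": 0, "dz": 11.8, "yaw": 0}])

```text
clock: 26.15
position: [0.5813, 0.3709, 0.0054]
eef_rot: [-3.05, -0.749, -0.009]
force: [0.5, -0.4, 7.2]
grip_width: 0.511
grip_force: 61.6
```

```bash
python3 - <<'E'
from h import *
print(cur())
rel([S(-.15,0,.22)])
E
```

```text
[np.float64(0.5812825123981007), np.float64(0.3709090236927928), np.float64(0.005388701432653041), np.float64(0.4818495207060989)]
{'dx': np.float64(-19.88), 'dy': np.float64(44.97), 'dz': np.float64(-21.46), 'yaw': np.float64(-0.67)} [ 0.614 -0.12   0.22   1.152]
```

carry_out(steps=[{"fingers": -1, "dx": 0, "dy": 0, "dz": -4, "yaw": 0}, {"fingers": -1, "dx": 0, "dy": 0, "dz": -8, "yaw": 0}, {"fingers": -1, "dx": -1, "dy": 3, "dz": -12, "yaw": 0}, {"fingers": -1, "dx": -3, "dy": 7, "dz": -15, "yaw": -0.1}, {"fingers": -1, "dx": -5, "dy": 11, "dz": -18, "yaw": -0.2}, {"fingers": -1, "dx": -7, "dy": 15, "dz": -20, "yaw": -0.3}, {"fingers": -1, "dx": -9, "dy": 19, "dz": -21.5, "yaw": -0.4}, {"fingers": -1, "dx": -11, "dy": 23, "dz": -21.5, "yaw": -0.5}, {"fingers": -1, "dx": -13, "dy": 27, "dz": -21.5, "yaw": -0.6}, {"fingers": -1, "dx": -15, "dy": 31, "dz": -21.5, "yaw": -0.67}, {"fingers": -1, "dx": -16.5, "dy": 35, "dz": -21.5, "yaw": -0.67}, {"fingers": -1, "dx": -18, "dy": 39, "dz": -21.5, "yaw": -0.67}])

```text
clock: 27.35
position: [0.6003, -0.0607, 0.2185]
eef_rot: [2.634, 1.71, 0.003]
force: [1.5, 0.7, -0.3]
grip_width: 0.512
grip_force: 61.3
```

```bash
python3 - <<'E'
from h import *
print(*tags(*cam("top")[:2],k=3))
s=get_state();print(s["grip_width"],s["grip_force"]);rel([S(-.15,0,.22),S(-.105,0,.159)])
E
```

```text
(array([ 581.1, -102.5]), array([47.8, 45.1]), -28.4, np.float64(224.7)) (array([454.1, 356. ]), array([77.1, 44.7]), -0.4, np.float64(11.2))
0.5102612948184626 61.33310794830322
{'dx': np.float64(-4.19), 'dy': np.float64(3.19), 'dz': np.float64(-0.18), 'yaw': np.float64(-0.004)} [ 0.614 -0.12   0.22   1.152]
{'dx': np.float64(-8.69), 'dy': np.float64(3.21), 'dz': np.float64(5.92), 'yaw': np.float64(-0.004)} [ 0.595 -0.161  0.159  1.152]
```

carry_out(steps=[{"fingers": -1, "dx": -2.5, "dy": 1.6, "dz": 0, "yaw": 0}, {"fingers": -1, "dx": -5, "dy": 3.1, "dz": 1, "yaw": 0}, {"fingers": -1, "dx": -7, "dy": 3.1, "dz": 3, "yaw": 0}, {"fingers": -1, "dx": -8.6, "dy": 3.1, "dz": 5.9, "yaw": 0}, {"fingers": -1, "dx": -8.6, "dy": 3.1, "dz": 5.9, "yaw": 0}, {"fingers": -1, "dx": -8.6, "dy": 3.1, "dz": 5.9, "yaw": 0}, {"fingers": -1, "dx": -8.6, "dy": 3.1, "dz": 5.9, "yaw": 0}])

```text
clock: 28.1
position: [0.5949, -0.1495, 0.16]
eef_rot: [2.633, 1.711, 0.004]
force: [0.3, 0.0, -1.3]
grip_width: 0.508
grip_force: 72.8
```

```bash
python3 - <<'E'
from h import *
I,W,c=cam("top");held(I,W);edge(dz=.0075)
for i in range(2):print(np.round([*slotxy(cur())*1000,cur()[2]*1000,np.degrees(cur()[3])],2)); I,W,c=cam("top")
rel([S(-.0135,0,.1565)])
E
```

```text
held 169 [-139.8  -34.7] [-46.7  13.9] 0.16721886715151596 ((-92.40948486328125, -14.246109008789062), (99.22195434570312, 40.05117416381836), 10.354022026062012)
top rel to tcp; front x(y): [[-24.0, 65.4], [-22.0, 65.4], [-20.0, 66.5], [-18.0, 67.6], [-16.0, 67.6], [-14.0, 66.8], [-12.0, 67.9], [-10.0, 67.1], [-8.0, 68.2], [-6.0, 67.3], [-4.0, 68.5], [-2.0, 68.5], [0.0, 67.6], [2.0, 66.8], [4.0, 67.9], [6.0, 67.1], [8.0, 68.2], [10.0, 68.2], [12.0, 68.5], [14.0, 68.5], [16.0, 67.7], [18.0, 68.8], [20.0, 67.9]]
 ymin(x): [[44.0, -23.0], [46.0, -23.0], [48.0, -23.2], [50.0, -23.2], [52.0, -22.4], [54.0, -23.4], [56.0, -22.5], [58.0, -23.6], [60.0, -23.6], [62.0, -22.7], [64.0, -22.9], [66.0, -22.9], [68.0, -20.1]]
 ymax(x): [[44.0, -1.9], [46.0, -1.0], [48.0, 1.8], [50.0, 2.7], [52.0, 6.4], [54.0, 7.3], [56.0, 10.1], [58.0, 13.9], [60.0, 14.7], [62.0, 17.6], [64.0, 21.3], [66.0, 21.3], [68.0, 20.2]]
[-115.29   -4.94  159.89   66.06]
[-115.21   -5.1   159.64   66.06]
{'dx': np.float64(-10.15), 'dy': np.float64(0.52), 'dz': np.float64(0.29), 'yaw': np.float64(0.001)} [ 0.558 -0.244  0.156  1.152]
```

carry_out(steps=[{"fingers": -1, "dx": -0.9, "dy": 0.55, "dz": 0.35, "yaw": 0}, {"fingers": -1, "dx": -0.9, "dy": 0.55, "dz": 0.35, "yaw": 0}, {"fingers": -1, "dx": -0.9, "dy": 0.55, "dz": 0.35, "yaw": 0}])

```text
clock: 28.6
position: [0.5951, -0.1611, 0.1545]
eef_rot: [-2.635, -1.71, 0.0]
force: [0.9, -0.9, -0.6]
grip_width: 0.507
grip_force: 72.8
```

```bash
python3 - <<'E'
from h import *
for i in range(2):print(np.round([*slotxy(cur())*1000,cur()[2]*1000,np.degrees(cur()[3])],2)); I,W,c=cam("top")
rel([S(-.0135,.0005,.1562)])
E
```

```text
[-1.0479e+02 -2.0000e-02  1.5453e+02  6.5960e+01]
[-1.0496e+02 -1.0000e-01  1.5460e+02  6.5970e+01]
{'dx': np.float64(-9.15), 'dy': np.float64(0.07), 'dz': np.float64(-0.16), 'yaw': np.float64(-0.0)} [ 0.558 -0.245  0.156  1.152]
```

carry_out(steps=[{"fingers": -1, "dx": 0, "dy": 0.05, "dz": -0.15, "yaw": 0}, {"fingers": -1, "dx": 0, "dy": 0.05, "dz": -0.15, "yaw": 0}, {"fingers": -1, "dx": -1.5, "dy": 0.05, "dz": -0.15, "yaw": 0}, {"fingers": -1, "dx": -3, "dy": 0.05, "dz": -0.15, "yaw": 0}, {"fingers": -1, "dx": -4.2, "dy": 0.05, "dz": -0.15, "yaw": 0}, {"fingers": -1, "dx": -5.4, "dy": 0.05, "dz": -0.15, "yaw": 0}, {"fingers": -1, "dx": -6.6, "dy": 0.05, "dz": -0.15, "yaw": 0}, {"fingers": -1, "dx": -7.8, "dy": 0.05, "dz": -0.15, "yaw": 0}, {"fingers": -1, "dx": -9.1, "dy": 0.05, "dz": -0.15, "yaw": 0}, {"fingers": -1, "dx": -9.1, "dy": 0.05, "dz": -0.15, "yaw": 0}])

```text
clock: 29.7
position: [0.5581, -0.2454, 0.1564]
eef_rot: [2.636, 1.709, 0.001]
force: [0.4, -0.5, 0.9]
grip_width: 0.514
grip_force: 72.8
```

```bash
python3 - <<'E'
from h import *
s=get_state();print(slotxy(s["position"])*1000,s["position"][2],s["force"],s["grip_width"])
print(*tags(*cam("top")[:2],k=3),sep="\n")
rel([T(454,356,-1.4,.12)])
E
```

```text
[-12.73894033   0.49249208] 0.15636536365483328 [ 0.42935961 -0.50767992  0.85687722] 0.513930951243064
(array([453.9, 355.8]), array([78.1, 45.6]), -2.0, np.float64(11.1))
{'dx': np.float64(51.74), 'dy': np.float64(-31.37), 'dz': np.float64(3.65), 'yaw': np.float64(1.175)} [ 0.483  0.355  0.12  -0.024]
```

carry_out(steps=[{"fingers": 0.5, "dx": 0, "dy": 0, "dz": 0, "yaw": 0}, {"fingers": 0.5, "dx": 0, "dy": 0, "dz": 0, "yaw": 0}, {"fingers": 0.5, "dx": 0, "dy": 0, "dz": 0, "yaw": 0}, {"fingers": 0.5, "dx": 0, "dy": 0, "dz": 0, "yaw": 0}, {"fingers": 0.5, "dx": 3, "dy": 0, "dz": -1, "yaw": 0}, {"fingers": 0.5, "dx": 7, "dy": 0, "dz": -5, "yaw": 0}, {"fingers": 0.5, "dx": 10, "dy": -3, "dz": -6, "yaw": 0.1}, {"fingers": 0.5, "dx": 13.5, "dy": -6, "dz": -6, "yaw": 0.2}, {"fingers": 0.5, "dx": 17, "dy": -9, "dz": -6, "yaw": 0.3}, {"fingers": 0.5, "dx": 20.5, "dy": -12, "dz": -5, "yaw": 0.4}, {"fingers": 0.5, "dx": 24, "dy": -14.5, "dz": -4, "yaw": 0.5}, {"fingers": 0.5, "dx": 27, "dy": -16.5, "dz": -3, "yaw": 0.6}])

```text
clock: 30.95
position: [0.5166, 0.0721, 0.1863]
eef_rot: [-3.024, -0.851, -0.001]
force: [0.4, -0.5, -0.7]
grip_width: 0.751
grip_force: 0.0
```

```bash
python3 - <<'E'
from h import *
I,W,c=cam("top");held(I,W);print(tags(I,W,k=3))
rel([T(454,356,-1.6,.12)])
E
```

```text
held none 0
[(array([454. , 355.9]), array([77.6, 45.6]), -1.2, np.float64(10.9))]
{'dx': np.float64(11.82), 'dy': np.float64(-25.37), 'dz': np.float64(6.45), 'yaw': np.float64(0.576)} [ 0.483  0.355  0.12  -0.028]
```

carry_out(steps=[{"fingers": 0.5, "dx": 2, "dy": -4, "dz": 0, "yaw": 0.1}, {"fingers": 0.5, "dx": 4, "dy": -8, "dz": 0, "yaw": 0.2}, {"fingers": 0.5, "dx": 6, "dy": -12, "dz": 1, "yaw": 0.3}, {"fingers": 0.5, "dx": 8, "dy": -16, "dz": 2, "yaw": 0.4}, {"fingers": 0.5, "dx": 10, "dy": -20, "dz": 3, "yaw": 0.5}, {"fingers": 0.5, "dx": 11.8, "dy": -24, "dz": 5, "yaw": 0.576}, {"fingers": 0.5, "dx": 11.8, "dy": -25.4, "dz": 6.5, "yaw": 0.576}, {"fingers": 0.5, "dx": 11.8, "dy": -25.4, "dz": 6.5, "yaw": 0.576}, {"fingers": 0.5, "dx": 11.8, "dy": -25.4, "dz": 6.5, "yaw": 0.576}, {"fingers": 0.5, "dx": 11.8, "dy": -25.4, "dz": 6.5, "yaw": 0.576}])

```text
clock: 32.0
position: [0.4861, 0.3472, 0.1223]
eef_rot: [-3.141, 0.039, -0.003]
force: [-0.2, -0.8, -0.1]
grip_width: 0.749
grip_force: 0.0
```

```bash
python3 - <<'E'
from h import *
print(cur())
rel([T(454,356,-1.6,.003)])
E
```

```text
[np.float64(0.48607766799685936), np.float64(0.34716581461549356), np.float64(0.12227194932050012), np.float64(-0.024930375949307877)]
{'dx': np.float64(-0.33), 'dy': np.float64(-0.79), 'dz': np.float64(11.93), 'yaw': np.float64(0.003)} [ 0.483  0.355  0.003 -0.028]
```

carry_out(steps=[{"fingers": 0.5, "dx": -0.3, "dy": -0.75, "dz": 4, "yaw": 0}, {"fingers": 0.5, "dx": -0.3, "dy": -0.75, "dz": 8, "yaw": 0}, {"fingers": 0.5, "dx": -0.3, "dy": -0.75, "dz": 11, "yaw": 0}, {"fingers": 0.5, "dx": -0.3, "dy": -0.75, "dz": 11.9, "yaw": 0}, {"fingers": 0.5, "dx": -0.3, "dy": -0.75, "dz": 11.9, "yaw": 0}, {"fingers": -1, "dx": -0.3, "dy": -0.75, "dz": 11.9, "yaw": 0}, {"fingers": -1, "dx": -0.3, "dy": -0.75, "dz": 11.9, "yaw": 0}, {"fingers": -1, "dx": -0.3, "dy": -0.75, "dz": 11.9, "yaw": 0}, {"fingers": -1, "dx": -0.3, "dy": -0.75, "dz": 11.9, "yaw": 0}])

```text
clock: 32.9
position: [0.4841, 0.3563, 0.0049]
eef_rot: [-3.139, 0.038, -0.008]
force: [0.7, -0.4, 7.2]
grip_width: 0.513
grip_force: 61.6
```

```bash
python3 - <<'E'
from h import *
print(cur())
rel([S(-.15,0,.22)])
E
```

```text
[np.float64(0.48414554079390815), np.float64(0.3563228697258197), np.float64(0.00486256034169379), np.float64(-0.024063746772496408)]
{'dx': np.float64(14.08), 'dy': np.float64(47.28), 'dz': np.float64(-21.51), 'yaw': np.float64(-1.176)} [ 0.614 -0.12   0.22   1.152]
```

carry_out(steps=[{"fingers": -1, "dx": 0, "dy": 0, "dz": -4, "yaw": 0}, {"fingers": -1, "dx": 0, "dy": 0, "dz": -8, "yaw": 0}, {"fingers": -1, "dx": 0, "dy": 3, "dz": -12, "yaw": 0}, {"fingers": -1, "dx": 1, "dy": 7, "dz": -15, "yaw": -0.12}, {"fingers": -1, "dx": 2, "dy": 11, "dz": -18, "yaw": -0.25}, {"fingers": -1, "dx": 3, "dy": 15, "dz": -20, "yaw": -0.38}, {"fingers": -1, "dx": 4, "dy": 19, "dz": -21.5, "yaw": -0.5}, {"fingers": -1, "dx": 5.5, "dy": 23, "dz": -21.5, "yaw": -0.63}, {"fingers": -1, "dx": 7, "dy": 27, "dz": -21.5, "yaw": -0.76}, {"fingers": -1, "dx": 8.5, "dy": 31, "dz": -21.5, "yaw": -0.9}, {"fingers": -1, "dx": 10, "dy": 35, "dz": -21.5, "yaw": -1.04}, {"fingers": -1, "dx": 12, "dy": 39, "dz": -21.5, "yaw": -1.176}])

```text
clock: 34.1
position: [0.5926, -0.0388, 0.2184]
eef_rot: [2.629, 1.718, 0.002]
force: [0.5, 1.3, -0.7]
grip_width: 0.51
grip_force: 61.4
```

```bash
python3 - <<'E'
from h import *
s=get_state();print(s["grip_width"],s["grip_force"]);rel([S(-.15,0,.22),S(-.11,0,.159)])
E
```

```text
0.510434054045305 61.372443437576294
{'dx': np.float64(-6.58), 'dy': np.float64(5.17), 'dz': np.float64(-0.16), 'yaw': np.float64(0.005)} [ 0.614 -0.12   0.22   1.152]
{'dx': np.float64(-10.58), 'dy': np.float64(5.15), 'dz': np.float64(5.94), 'yaw': np.float64(0.005)} [ 0.597 -0.156  0.159  1.152]
```

carry_out(steps=[{"fingers": -1, "dx": -3, "dy": 2.5, "dz": 0, "yaw": 0}, {"fingers": -1, "dx": -6, "dy": 5.2, "dz": 0, "yaw": 0}, {"fingers": -1, "dx": -8, "dy": 5.2, "dz": 2, "yaw": 0}, {"fingers": -1, "dx": -10.4, "dy": 5.2, "dz": 5, "yaw": 0}, {"fingers": -1, "dx": -10.4, "dy": 5.2, "dz": 6, "yaw": 0}, {"fingers": -1, "dx": -10.4, "dy": 5.2, "dz": 6, "yaw": 0}, {"fingers": -1, "dx": -10.4, "dy": 5.2, "dz": 6, "yaw": 0}, {"fingers": -1, "dx": -10.4, "dy": 5.2, "dz": 6, "yaw": 0}])

```text
clock: 34.9
position: [0.5987, -0.1526, 0.1584]
eef_rot: [2.633, 1.711, 0.003]
force: [-0.7, 0.3, 0.8]
grip_width: 0.512
grip_force: 61.4
```

```bash
python3 - <<'E'
from h import *
I,W,c=cam("top");held(I,W);edge(dz=.0075)
for i in range(2):print(np.round([*slotxy(cur())*1000,cur()[2]*1000,np.degrees(cur()[3])],2)); I,W,c=cam("top")
rel([S(-.105,.0003,.1562)])
E
```

```text
held 176 [-139.2  -29.4] [-43.8  20.1] 0.16515556137736248 ((-91.00120544433594, -8.291587829589844), (100.97997283935547, 41.78162384033203), 9.537962913513184)
top rel to tcp; front x(y): [[-24.0, 67.4], [-22.0, 68.5], [-20.0, 68.5], [-18.0, 69.6], [-16.0, 68.8], [-14.0, 69.9], [-12.0, 69.9], [-10.0, 69.0], [-8.0, 70.1], [-6.0, 69.3], [-4.0, 68.5], [-2.0, 69.6], [0.0, 69.6], [2.0, 69.9], [4.0, 69.9], [6.0, 69.1], [8.0, 70.2], [10.0, 69.3], [12.0, 70.5], [14.0, 70.5], [16.0, 69.6], [18.0, 68.8], [20.0, 68.0]]
 ymin(x): [[44.0, -22.5], [46.0, -23.6], [48.0, -23.6], [50.0, -23.8], [52.0, -23.8], [54.0, -22.9], [56.0, -24.0], [58.0, -23.1], [60.0, -24.2], [62.0, -24.2], [64.0, -24.4], [66.0, -24.4], [68.0, -23.5]]
 ymax(x): [[44.0, -17.7], [46.0, -2.4], [48.0, 3.3], [50.0, 4.2], [52.0, 5.0], [54.0, 7.9], [56.0, 11.6], [58.0, 12.5], [60.0, 15.4], [62.0, 19.1], [64.0, 20.0], [66.0, 20.0], [68.0, 18.9]]
[-113.85   -0.28  158.11   66.06]
[-113.71   -0.35  157.94   66.05]
{'dx': np.float64(-0.86), 'dy': np.float64(0.07), 'dz': np.float64(0.16), 'yaw': np.float64(0.001)} [ 0.595 -0.161  0.156  1.152]
```

carry_out(steps=[{"fingers": -1, "dx": -0.9, "dy": 0.1, "dz": 0.15, "yaw": 0}, {"fingers": -1, "dx": -0.9, "dy": 0.1, "dz": 0.15, "yaw": 0}, {"fingers": -1, "dx": -0.9, "dy": 0.1, "dz": 0.15, "yaw": 0}])

```text
clock: 35.4
position: [0.595, -0.1624, 0.1556]
eef_rot: [-2.635, -1.71, -0.0]
force: [0.9, 0.1, -0.5]
grip_width: 0.513
grip_force: 61.4
```

```bash
python3 - <<'E'
from h import *
edge(dz=.0075)
for i in range(2):print(np.round([*slotxy(cur())*1000,cur()[2]*1000,np.degrees(cur()[3])],2)); I,W,c=cam("top")
rel([S(-.0135,.0005,.1562)])
E
```

```text
top rel to tcp; front x(y): [[-24.0, 67.1], [-22.0, 68.2], [-20.0, 68.2], [-18.0, 69.3], [-16.0, 68.5], [-14.0, 69.6], [-12.0, 69.6], [-10.0, 69.9], [-8.0, 69.9], [-6.0, 69.1], [-4.0, 70.2], [-2.0, 69.4], [0.0, 70.5], [2.0, 70.5], [4.0, 69.6], [6.0, 68.8], [8.0, 69.9], [10.0, 69.1], [12.0, 70.2], [14.0, 70.2], [16.0, 70.5], [18.0, 70.5], [20.0, 69.7]]
 ymin(x): [[46.0, -19.3], [48.0, -23.2], [50.0, -24.3], [52.0, -24.3], [54.0, -23.4], [56.0, -24.4], [58.0, -23.6], [60.0, -24.6], [62.0, -23.8], [64.0, -22.9], [66.0, -24.0], [68.0, -24.0]]
 ymax(x): [[46.0, -9.6], [48.0, -0.0], [50.0, 3.7], [52.0, 4.6], [54.0, 5.5], [56.0, 8.4], [58.0, 12.1], [60.0, 13.0], [62.0, 15.9], [64.0, 19.6], [66.0, 20.5], [68.0, 20.5]]
[-103.68    0.38  155.59   65.96]
[-103.79    0.38  155.63   65.97]
{'dx': np.float64(-9.04), 'dy': np.float64(0.01), 'dz': np.float64(-0.05), 'yaw': np.float64(-0.0)} [ 0.558 -0.245  0.156  1.152]
```

carry_out(steps=[{"fingers": -1, "dx": 0, "dy": 0.08, "dz": -0.05, "yaw": 0}, {"fingers": -1, "dx": 0, "dy": 0.08, "dz": -0.05, "yaw": 0}, {"fingers": -1, "dx": -1.5, "dy": 0.08, "dz": -0.05, "yaw": 0}, {"fingers": -1, "dx": -3, "dy": 0.08, "dz": -0.05, "yaw": 0}, {"fingers": -1, "dx": -4.2, "dy": 0.08, "dz": -0.05, "yaw": 0}, {"fingers": -1, "dx": -5.4, "dy": 0.08, "dz": -0.05, "yaw": 0}, {"fingers": -1, "dx": -6.6, "dy": 0.08, "dz": -0.05, "yaw": 0}, {"fingers": -1, "dx": -7.8, "dy": 0.08, "dz": -0.05, "yaw": 0}, {"fingers": -1, "dx": -9, "dy": 0.08, "dz": -0.05, "yaw": 0}, {"fingers": -1, "dx": -9, "dy": 0.08, "dz": -0.05, "yaw": 0}])

```text
clock: 36.55
position: [0.5589, -0.2459, 0.1564]
eef_rot: [2.636, 1.709, 0.001]
force: [0.1, 0.4, 1.2]
grip_width: 0.509
grip_force: 61.3
```

```bash
python3 - <<'E'
from h import *
s=get_state();print(slotxy(s["position"])*1000,s["position"][2],s["force"],s["grip_width"],s["grip_force"])
rel([S(-.06,0,.25),S(.0085,.125,.25),S(.0085,.115,.188)])
E
```

```text
[-12.52730348   1.42221991] 0.15638645937227633 [0.06324992 0.43035651 1.16614195] 0.508708408286903 61.31234407424927
{'dx': np.float64(4.75), 'dy': np.float64(-0.15), 'dz': np.float64(-9.36), 'yaw': np.float64(-0.002)} [ 0.577 -0.202  0.25   1.152]
{'dx': np.float64(-2.08), 'dy': np.float64(12.36), 'dz': np.float64(-9.36), 'yaw': np.float64(-0.002)} [ 0.663 -0.315  0.25   1.152]
{'dx': np.float64(-2.08), 'dy': np.float64(11.36), 'dz': np.float64(-3.16), 'yaw': np.float64(-0.002)} [ 0.654 -0.311  0.188  1.152]
```

carry_out(steps=[{"fingers": 0.5, "dx": 0, "dy": 0, "dz": 0, "yaw": 0}, {"fingers": 0.5, "dx": 0, "dy": 0, "dz": 0, "yaw": 0}, {"fingers": 0.5, "dx": 0, "dy": 0, "dz": 0, "yaw": 0}, {"fingers": 0.5, "dx": 0, "dy": 0, "dz": 0, "yaw": 0}, {"fingers": 0.5, "dx": 3, "dy": 0, "dz": 0, "yaw": 0}, {"fingers": 0.5, "dx": 5, "dy": 0, "dz": -4, "yaw": 0}, {"fingers": 0, "dx": 5, "dy": 0, "dz": -9.4, "yaw": 0}, {"fingers": -1, "dx": 5, "dy": 0, "dz": -9.4, "yaw": 0}, {"fingers": -1, "dx": 2, "dy": 4, "dz": -9.4, "yaw": 0}, {"fingers": -1, "dx": 0, "dy": 8, "dz": -9.4, "yaw": 0}, {"fingers": -1, "dx": -2.1, "dy": 12.4, "dz": -9.4, "yaw": 0}, {"fingers": -1, "dx": -2.1, "dy": 12.4, "dz": -9.4, "yaw": 0}])

```text
clock: 37.75
position: [0.6668, -0.3194, 0.2465]
eef_rot: [2.636, 1.706, -0.002]
force: [-0.2, 0.5, -0.9]
grip_width: -0.001
grip_force: 0.0
```

```bash
python3 - <<'E'
from h import *
I,W,c=cam("top");held(I,W);print(tags(I,W,k=3),red(I,W));J,W2,c=cam("scene");held(J,W2)
rel([S(.0085,.118,.188),S(.0085,.034,.188)])
cv2.imwrite("pics/e.png",cv2.resize(I[120:400,100:600],(800,448)))
E
```

```text
held none 0
[] (119, np.float64(0.20573765720690257), array([ 0.8, 47.1]), array([15.9, 82.5]))
held none 0
{'dx': np.float64(-0.09), 'dy': np.float64(-0.74), 'dz': np.float64(6.01), 'yaw': np.float64(-0.001)} [ 0.657 -0.313  0.188  1.152]
{'dx': np.float64(-0.1), 'dy': np.float64(-9.14), 'dz': np.float64(6.01), 'yaw': np.float64(-0.001)} [ 0.58  -0.278  0.188  1.152]
```

View pics/e.png

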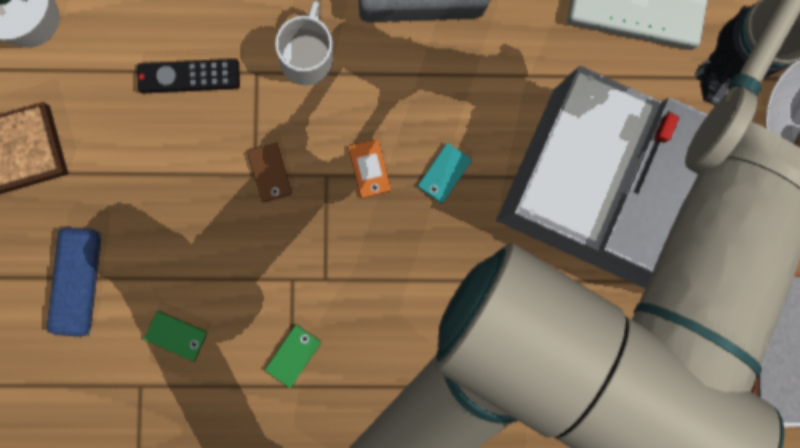

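All five tags are gone from the table and the ledge is clear. Closing the shutter.

carry_out(steps=[{"fingers": -1, "dx": -0.1, "dy": -0.7, "dz": 3, "yaw": 0}, {"fingers": -1, "dx": -0.1, "dy": -0.7, "dz": 6, "yaw": 0}, {"fingers": -1, "dx": -0.1, "dy": -0.7, "dz": 6, "yaw": 0}, {"fingers": -1, "dx": -0.1, "dy": -1.7, "dz": 6, "yaw": 0}, {"fingers": -1, "dx": -0.1, "dy": -2.7, "dz": 6, "yaw": 0}, {"fingers": -1, "dx": -0.1, "dy": -3.7, "dz": 6, "yaw": 0}, {"fingers": -1, "dx": -0.1, "dy": -4.7, "dz": 6, "yaw": 0}, {"fingers": -1, "dx": -0.1, "dy": -5.7, "dz": 6, "yaw": 0}, {"fingers": -1, "dx": -0.1, "dy": -6.7, "dz": 6, "yaw": 0}, {"fingers": -1, "dx": -0.1, "dy": -7.7, "dz": 6, "yaw": 0}, {"fingers": -1, "dx": -0.1, "dy": -8.4, "dz": 6, "yaw": 0}, {"fingers": -1, "dx": -0.1, "dy": -8.4, "dz": 6, "yaw": 0}])

```text
clock: 39.05
position: [0.5851, -0.2803, 0.1901]
eef_rot: [-2.633, -1.71, 0.002]
force: [1.0, 0.1, 0.4]
grip_width: 0.002
grip_force: 0.0
```

carry_out(steps=[{"fingers": -1, "dx": 0, "dy": -0.3, "dz": 0, "yaw": 0}, {"fingers": -1, "dx": 0, "dy": -0.6, "dz": 0, "yaw": 0}, {"fingers": -1, "dx": 0, "dy": -0.8, "dz": 0, "yaw": 0}, {"fingers": -1, "dx": 0, "dy": -0.8, "dz": 0, "yaw": 0}, {"fingers": -1, "dx": 0, "dy": -0.8, "dz": 0, "yaw": 0}])

```text
clock: 39.55
position: [0.5791, -0.2776, 0.1898]
eef_rot: [-2.634, -1.71, 0.001]
force: [1.0, -0.9, -1.2]
grip_width: 0.001
grip_force: 0.5
```

```bash
python3 - <<'E'
from h import *
s=get_state();print(slotxy(s["position"])*1000,s["position"][2],s["force"],s["force"][:2]@YS)
E
```

```text
[ 8.1331213 32.7924431] 0.18978456954968842 [ 1.03721333 -0.9133208  -1.16982769] 1.3190225622421805
```

carry_out(steps=[{"fingers": -1, "dx": 0, "dy": -0.1, "dz": 0, "yaw": 0}, {"fingers": -1, "dx": 0, "dy": -0.2, "dz": 0, "yaw": 0}, {"fingers": -1, "dx": 0, "dy": -0.2, "dz": 0, "yaw": 0}])

```text
clock: 39.85
position: [0.5776, -0.2768, 0.19]
eef_rot: [-2.635, -1.711, 0.0]
force: [2.2, -0.8, -1.6]
grip_width: -0.002
grip_force: 0.8
```

```bash
python3 - <<'E'
from h import *
s=get_state();print(slotxy(s["position"])*1000,s["position"][2],s["force"],s["force"][:2]@YS)
E
```

```text
[ 8.08375338 31.07315461] 0.19001711847020222 [ 2.19928119 -0.79788841 -1.58522301] 2.3336738001814514
```

carry_out(steps=[{"fingers": -1, "dx": 0, "dy": -0.1, "dz": 0, "yaw": 0}, {"fingers": -1, "dx": 0, "dy": -0.2, "dz": 0, "yaw": 0}, {"fingers": -1, "dx": 0, "dy": -0.3, "dz": 0, "yaw": 0}, {"fingers": -1, "dx": 0, "dy": -0.3, "dz": 0, "yaw": 0}])

```text
clock: 40.25
position: [0.5769, -0.2765, 0.1903]
eef_rot: [2.632, 1.709, 0.004]
force: [6.2, -2.9, -4.8]
grip_width: 0.001
grip_force: 3.4
```

```bash
python3 - <<'E'
from h import *
s=get_state();print(slotxy(s["position"])*1000,s["position"][2],s["force"],s["force"][:2]@YS)
E
```

```text
[ 8.06378481 30.34349874] 0.19025970065207412 [ 6.21299693 -2.94755327 -4.77131969] 6.874733040717624
```

Force is up to 7 N with little further motion, so it's at the shut stop. One more small nudge to confirm, then back off and retreat.

carry_out(steps=[{"fingers": -1, "dx": 0, "dy": -0.1, "dz": 0, "yaw": 0}, {"fingers": -1, "dx": 0, "dy": -0.2, "dz": 0, "yaw": 0}, {"fingers": -1, "dx": 0, "dy": -0.2, "dz": 0, "yaw": 0}])

```text
clock: 40.55
position: [0.5769, -0.2765, 0.1904]
eef_rot: [2.629, 1.707, 0.008]
force: [9.9, -4.2, -6.1]
grip_width: 0.004
grip_force: 5.2
```

carry_out(steps=[{"fingers": -1, "dx": 0, "dy": 0.7, "dz": 0, "yaw": 0}, {"fingers": -1, "dx": 0, "dy": 1.5, "dz": 0, "yaw": 0}, {"fingers": -1, "dx": 0, "dy": 2, "dz": -4, "yaw": 0}, {"fingers": -1, "dx": 0, "dy": 4, "dz": -8, "yaw": 0}, {"fingers": -1, "dx": 0, "dy": 8, "dz": -10, "yaw": 0}, {"fingers": -1, "dx": 0, "dy": 12, "dz": -10, "yaw": 0}, {"fingers": -1, "dx": 0, "dy": 12, "dz": -10, "yaw": 0}, {"fingers": -1, "dx": 0, "dy": 12, "dz": -10, "yaw": 0}])

```text
clock: 41.35
position: [0.6825, -0.3235, 0.2882]
eef_rot: [-2.631, -1.709, 0.003]
force: [0.4, 0.1, -0.4]
grip_width: -0.002
grip_force: 0.0
```

```bash
python3 - <<'E'
from h import *
I,W,c=cam("top");held(I,W);print(tags(I,W,k=3),tags(I,W,(5,150,120),(14,255,255)),red(I,W))
cv2.imwrite("pics/f.png",cv2.resize(I[120:400,100:600],(800,448)))
E
```

```text
held none 0
[] [(array([576.7,  85.9]), array([79.6, 45.2]), 14.3, np.float64(11.1))] (122, np.float64(0.20585506101062268), array([  0.3, -18.8]), array([15.6, 16.8]))
```

View pics/f.png

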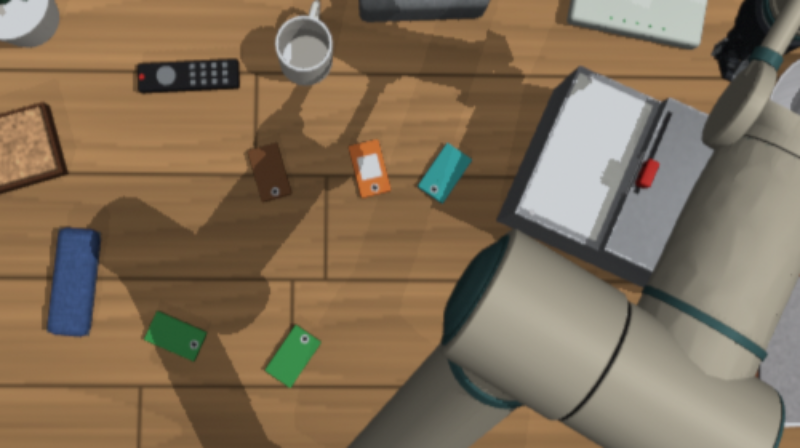

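The grip moved 65.8 mm from open to shut, which is the full travel. No blue tags remain on the table, and the orange tag and other items haven't moved.

```bash
python3 -c "
from plant import *
print(close_job())"
```

```text
the job is handed in; nothing more can be done
None
```

The job is handed in: the shutter was slid fully open, all five blue tags dropped into the box, the shutter is fully shut again, and the orange tag, remote, mug and glasses case were left where they were.

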